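# Move a row of reagent vials to another rack in reverse order

### The arm

A 7-joint arm with a two-finger parallel gripper is mounted at the origin on a cart in front of the work surface, level with it; the furniture and walls round the work are solid. World frame = base frame: x ahead of the robot, y to its left, z up, the work surface at z = 0. Lengths are in m, angles in rad, forces in N, time in s.
With the tool pointing down it reaches from about 0.4 to 0.85 m from the base axis. Payload 4.5 kg.
Tool frame: the origin (TCP) lies midway between the tips of the shut fingers; the grasp point (between the pads) lies 19 mm behind it; z points along the fingers, x is the direction in which the jaws open and shut, and the axes are right-handed (so a half turn about z gives the same grasp; the last joint's range is limited). The gripper opens to 88 mm and grips with 3 to 60 N. Pads are 18 mm wide; open, the fingers measure 123 mm over their backs; the gripper's body (75 mm by 187 mm) begins 45 mm behind the grasp point.
Start: joints at [1.168, 0.689, -0.195, 1.565, 0.157, 0.902, -0.215], TCP at [0.264, -0.566, 0.206] pointing down, gripper open.
Joint ranges: [-3.01, 3.01], [-0.46, 2.08], [-1.47, 1.51], [0.13, 2.56], [-1, 4.14], [0.04, 2.09], [-2.66, 2.66]. Speed limits (rad/s): [2.57, 2.57, 3.14, 3.14, 3.14, 3.14, 3.14].

### API

Orientations are given as a unit quaternion [x, y, z, w].
In Python, from plant import r gives the robot as it stands. The module is installed in compiled form; this text tells all that it offers.
- The arm moves only by the tool play_rows, never from a script. Its argument "increments" is a list of rows, each a list of 7 numbers: the opening, from 0 (shut) to 1 (fully open), then the shift along the tool's x, y, z in mm, then the turn, a rotation vector about the tool's x, y, z in rad. In form: [[hand, dx, dy, dz, wx, wy, wz], ...]. A call has exactly 8 rows; each row shifts and turns the pose as measured when the row begins, along the tool's axes as they then stand; what a row does not reach is not made up. A row lasts 1/8 s, in which the tool goes at most 62.5 mm and 10.7 degrees, less where a joint would pass 70% of its speed; a pose out of reach is approached as far as the arm can. A call is refused whole if a number of a shift passes 62.5 or a number of a turn 0.188, either way. A call with a gripper value outside its range is refused whole. The fingers move at their own pace and stop on an object; "grip_force" is the grip in N (left out, the last holds). Time passes only in rows, so rows that do not move let the fingers close, or fill a call up. It gives the time, the measured TCP pose, the force and the opening at its end, in the units of the state.
- r.get_state(): the state, without advancing time (a new reading comes with each control period).
- r.snapshot(name): name is "scene" or "top" or "wrist"; returns the picture (400x640x3 uint8, red, green, blue); there is no depth.
- r.get_calibration(name): a dict with "fx", "fy", "cx", "cy" (pixels), "R" (3x3) and "t" (3): a world point X has camera coordinates R X + t. Camera axes: x right, y down, z forward; pixel columns grow to the right and rows downward; lengths in m; the calibration is good to about 2 mm. A picture is of the moment at which its call begins: read the wrist's pose just before it. get_calibration takes no time and is no camera call; for the wrist camera it gives the pose at the moment of the call.
- r.finish_job(): hands the job in, once; it reports no verdict.
The state is a dict: "clock": time; "q": joint angles; "qd": joint speeds; "joint_torque": joint torques, N m; "tool_pos": TCP position; "eef_rot": TCP orientation; "contact_force": force on the tool from outside, world axes, zero at the start; "moment": the same for the moment, N m; "opening": opening from 0.0 (shut) to 1.0 (fully open).
Only numpy, scipy, OpenCV 4.12 (cv2) and the standard library are available. Lean on these libraries where they do the work, as an engineer would, in place of code of your own. Each camera call takes 0.05 s, during which the arm holds its last target.

### The job

Move the four vials from the holders on the rail into the white rack in front of the sink, one to a cell, with their row reversed as you see it from the robot: the leftmost of the row goes into the rightmost cell, the next into the second cell from the right, and so on. Never tip them over, and leave all four standing upright on the floors of their cells.

Things in the scene. Friction and masses are not known exactly. Their poses are not given: they have to be found in the camera images.
- blue_vial: white plastic vial with a blue cap, 90 mm high, body 31 mm across and straight up to 78 mm, cap 34 mm across above that; loose, stands upright. about 55 g. Origin: 1 mm above its underside, within 1.5 mm of its axis; z up along the axis.
- white_vial: white plastic vial with a white cap, 90 mm high, body 31 mm across and straight up to 78 mm, cap 34 mm across above that; loose, stands upright. about 55 g. Origin: 1 mm above its underside, within 1.5 mm of its axis; z up along the axis.
- yellow_vial: white plastic vial with a yellow cap, 90 mm high, body 31 mm across and straight up to 78 mm, cap 34 mm across above that; loose, stands upright. about 55 g. Origin: 1 mm above its underside, within 1.5 mm of its axis; z up along the axis.
- red_vial: white plastic vial with a red cap, 90 mm high, body 31 mm across and straight up to 78 mm, cap 34 mm across above that; loose, stands upright. about 55 g. Origin: 1 mm above its underside, within 1.5 mm of its axis; z up along the axis.
- holder_blue: fixed grey square holder with a blue dot on its front ledge, in which the blue-capped vial stands at the start and which stays there: 50 x 50 mm outside, walls 4 mm thick and 22 mm high, floor 4 mm thick, square cell 42 mm wide, ledge 14 mm deep and 10 mm high on the robot's side. Origin: centre of the square's underside; axes as the start rail's.
- holder_white: fixed grey square holder with a white dot on its front ledge, in which the white-capped vial stands at the start and which stays there: 50 x 50 mm outside, walls 4 mm thick and 22 mm high, floor 4 mm thick, square cell 42 mm wide, ledge 14 mm deep and 10 mm high on the robot's side. Origin: centre of the square's underside; axes as the start rail's.
- holder_yellow: fixed grey square holder with a yellow dot on its front ledge, in which the yellow-capped vial stands at the start and which stays there: 50 x 50 mm outside, walls 4 mm thick and 22 mm high, floor 4 mm thick, square cell 42 mm wide, ledge 14 mm deep and 10 mm high on the robot's side. Origin: centre of the square's underside; axes as the start rail's.
- holder_red: fixed grey square holder with a red dot on its front ledge, in which the red-capped vial stands at the start and which stays there: 50 x 50 mm outside, walls 4 mm thick and 22 mm high, floor 4 mm thick, square cell 42 mm wide, ledge 14 mm deep and 10 mm high on the robot's side. Origin: centre of the square's underside; axes as the start rail's.
- start_rail: fixed aluminium rail 78 x 226 mm, 8 mm high, left of the sink, carrying the four holders side by side in any order at y = +81, +27, -27 and -81 mm in its frame. Origin: underside; y along the row to the left as seen from the robot, x away from the robot, z up.
- target_rack: fixed white rack in front of the sink, 56 x 212 mm and 22 mm high, empty, with four open square cells in one row, each 48 to 49 mm wide, walls 4 mm, floor 4 mm thick; cell centres at y = +78, +26, -26 and -78 mm, x = 0. Origin: centre of its underside; y along the row to the left as seen from the robot, x away from the robot, z up.

How it is judged:
At the end, for the whole second after the job is handed in: Each stands at rest, tilt under 0.12 rad, origin under 10 mm above the rack's underside and within 14 mm (rack x and y) of its cell's centre; holder 1, 2, 3, 4 from the left goes with cell 4, 3, 2, 1 from the left (((y of holder_blue in the frame of start_rail between 0.066 and 0.096 m and y of blue_vial in the frame of target_rack between -0.092 and -0.064 m) or (y of holder_blue in the frame of start_rail between 0.012 and 0.042 m and y of blue_vial in the frame of target_rack between -0.04 and -0.012 m) or (y of holder_blue in the frame of start_rail between -0.042 and -0.012 m and y of blue_vial in the frame of target_rack between 0.012 and 0.04 m) or (y of holder_blue in the frame of start_rail between -0.096 and -0.066 m and y of blue_vial in the frame of target_rack between 0.064 and 0.092 m)) and x of blue_vial in the frame of target_rack between -0.014 and 0.014 m and z of blue_vial in the frame of target_rack between 0 and 0.01 m and angle between each of blue_vial, white_vial, yellow_vial, red_vial's own z axis and vertical below 0.12 rad and linear speed of each of blue_vial, white_vial, yellow_vial, red_vial below 0.02 m/s and angular speed of each of blue_vial, white_vial, yellow_vial, red_vial below 0.2 rad/s and ((y of holder_white in the frame of start_rail between 0.066 and 0.096 m and y of white_vial in the frame of target_rack between -0.092 and -0.064 m) or (y of holder_white in the frame of start_rail between 0.012 and 0.042 m and y of white_vial in the frame of target_rack between -0.04 and -0.012 m) or (y of holder_white in the frame of start_rail between -0.042 and -0.012 m and y of white_vial in the frame of target_rack between 0.012 and 0.04 m) or (y of holder_white in the frame of start_rail between -0.096 and -0.066 m and y of white_vial in the frame of target_rack between 0.064 and 0.092 m)) and x of white_vial in the frame of target_rack between -0.014 and 0.014 m and z of white_vial in the frame of target_rack between 0 and 0.01 m and ((y of holder_yellow in the frame of start_rail between 0.066 and 0.096 m and y of yellow_vial in the frame of target_rack between -0.092 and -0.064 m) or (y of holder_yellow in the frame of start_rail between 0.012 and 0.042 m and y of yellow_vial in the frame of target_rack between -0.04 and -0.012 m) or (y of holder_yellow in the frame of start_rail between -0.042 and -0.012 m and y of yellow_vial in the frame of target_rack between 0.012 and 0.04 m) or (y of holder_yellow in the frame of start_rail between -0.096 and -0.066 m and y of yellow_vial in the frame of target_rack between 0.064 and 0.092 m)) and x of yellow_vial in the frame of target_rack between -0.014 and 0.014 m and z of yellow_vial in the frame of target_rack between 0 and 0.01 m and ((y of holder_red in the frame of start_rail between 0.066 and 0.096 m and y of red_vial in the frame of target_rack between -0.092 and -0.064 m) or (y of holder_red in the frame of start_rail between 0.012 and 0.042 m and y of red_vial in the frame of target_rack between -0.04 and -0.012 m) or (y of holder_red in the frame of start_rail between -0.042 and -0.012 m and y of red_vial in the frame of target_rack between 0.012 and 0.04 m) or (y of holder_red in the frame of start_rail between -0.096 and -0.066 m and y of red_vial in the frame of target_rack between 0.064 and 0.092 m)) and x of red_vial in the frame of target_rack between -0.014 and 0.014 m and z of red_vial in the frame of target_rack between 0 and 0.01 m); the robot touches nothing.
It fails at once if the blue-capped vial is tipped by more than 0.7 rad (angle between blue_vial's own z axis and vertical above 0.7 rad).
It fails at once if the white-capped vial is tipped by more than 0.7 rad (angle between white_vial's own z axis and vertical above 0.7 rad).
It fails at once if the yellow-capped vial is tipped by more than 0.7 rad (angle between yellow_vial's own z axis and vertical above 0.7 rad).
It fails at once if the red-capped vial is tipped by more than 0.7 rad (angle between red_vial's own z axis and vertical above 0.7 rad).
It also fails if it takes over 115 s, if anything falls off the work surface, if the arm or the gripper's body presses on something with over 40 N, if the wrist force passes 120 N, or if a joint passes its speed limit or range.

## Working session

There is one attempt and no reset: what is moved stays moved. The work goes in short steps, Python scripts to look and compute and a tool call to move; the robot and the scene stay as the last step left them, time stands still between calls to the robot, and variables do not carry over. Pictures are saved under pics/ and viewed, and the job is handed in when it is done.

Besides the shell and the picture viewer there is one more tool, called after ">>>" in YAML: its name, and indented under it one key for each argument. play_rows: Moves the arm, as the interface text tells. Its arguments: {"type":"object","properties":{"increments":{"type":"array"},"grip_force":{"type":"number"}},"required":["increments"]}

```bash
mkdir -p pics; python3 - <<'E'
from plant import r
import cv2
s=r.get_state();print(s['clock'],s['tool_pos'],s['eef_rot'],s['opening'])
for n in ('scene','top','wrist'):
    c=r.get_calibration(n);print(n,c)
    cv2.imwrite(f'pics/{n}0.png',r.snapshot(n)[:,:,::-1])
E
```

```text
0.0 [ 0.26406548 -0.56572532  0.2048014 ] [ 8.43553713e-01 -5.37044042e-01 -8.03267284e-04 -4.30342587e-04] 1.0004332912270895
scene {'fx': 502.2021282246874, 'fy': 502.2021282246874, 'cx': 326.73137400771697, 'cy': 195.48121258506177, 'R': array([[-0.54943438, -0.83548966, -0.00888235],
       [-0.38656847,  0.26361079, -0.88378401],
       [ 0.74073388, -0.48214768, -0.46781079]]), 't': array([0.31889246, 0.23297723, 1.09149859])}
top {'fx': 375.59604322469704, 'fy': 375.59604322469704, 'cx': 311.2939785335016, 'cy': 198.68016471354002, 'R': array([[ 0.01972961, -0.99976093, -0.00942425],
       [-0.99922719, -0.01939681, -0.03418755],
       [ 0.03399658,  0.01009147, -0.999371  ]]), 't': array([0.05597678, 0.5053228 , 1.08283707])}
wrist {'fx': 337.4583138648893, 'fy': 337.4583138648893, 'cx': 313.0362920545854, 'cy': 199.16614853546483, 'R': array([[ 4.22514105e-01, -9.06355945e-01, -8.55389449e-04],
       [-8.70196082e-01, -4.05921093e-01,  2.79261249e-01],
       [-2.53457314e-01, -1.17247460e-01, -9.60214780e-01]]), 't': array([-0.62342964, -0.03931658,  0.39012901])}
```

View pics/scene0.png

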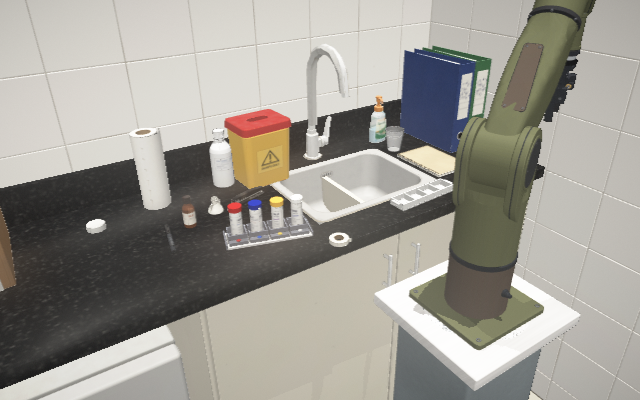

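View pics/top0.png

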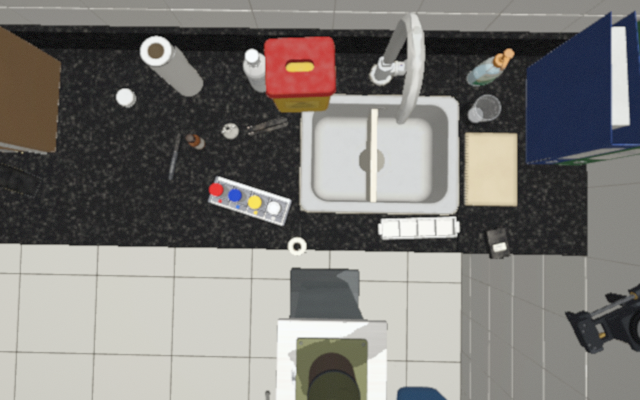

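View pics/wrist0.png

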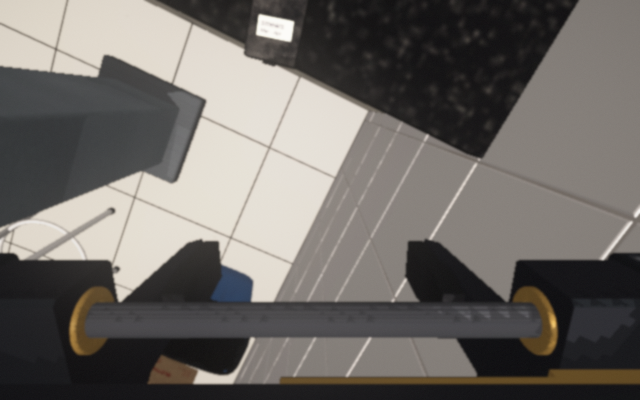

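The scene and top views show the row on the rail. From the left it reads red, blue, yellow, white, at about (216,189), (235,195), (255,202) and (273,208) in top. The white rack is right of it, at about (419,228). Next I zoom in.

```bash
python3 - <<'E'
import cv2,numpy as np
a=cv2.imread('pics/top0.png');b=cv2.imread('pics/scene0.png')
def crop(i,x,y,w,h,s):return cv2.resize(i[y:y+h,x:x+w],None,fx=s,fy=s,interpolation=cv2.INTER_CUBIC)
A=crop(a,200,165,100,70,4);B=crop(a,370,205,100,45,4)
C=crop(b,215,190,100,60,4);D=crop(b,380,165,85,60,4)
cv2.imwrite('pics/zt.png',np.hstack([A,cv2.copyMakeBorder(B,0,100,0,0,0)]))
D=cv2.copyMakeBorder(D,0,0,0,60,0)
cv2.imwrite('pics/zs.png',np.hstack([C,D]))
E
```

```text
(no output)
```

View pics/zt.png

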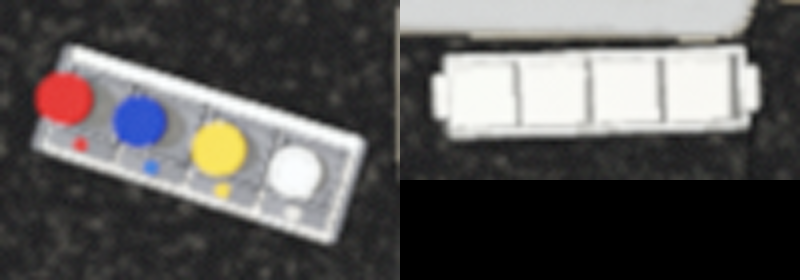

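View pics/zs.png

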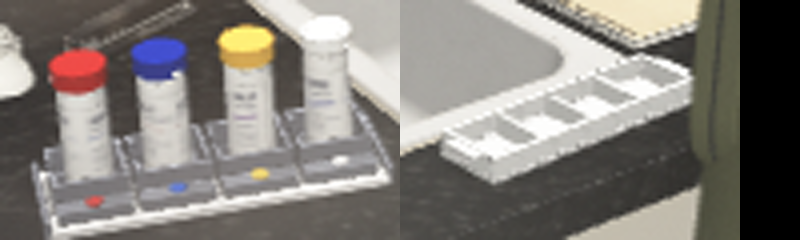

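```bash
cat > h.py <<'E'
import cv2,numpy as np
from scipy.optimize import least_squares
def ray(c,u,v):
    d=c['R'].T@np.array([(u-c['cx'])/c['fx'],(v-c['cy'])/c['fy'],1]);o=-c['R'].T@c['t'];return o,d/np.linalg.norm(d)
def tri(l):
    A=np.zeros((3,3));b=np.zeros(3)
    for c,u,v in l:
        o,d=ray(c,u,v);P=np.eye(3)-np.outer(d,d);A+=P;b+=P@o
    X=np.linalg.solve(A,b)
    return X,[np.round(np.linalg.norm((np.eye(3)-np.outer(ray(*q)[1],ray(*q)[1]))@(X-ray(*q)[0]))*1e3,1) for q in l]
def plane(c,u,v,z):
    o,d=ray(c,u,v);return o+d*(z-o[2])/d[2]
def proj(c,X):
    p=c['R']@np.asarray(X)+c['t'];return c['fx']*p[0]/p[2]+c['cx'],c['fy']*p[1]/p[2]+c['cy']
def cap(img,col,roi,amin=25):
    x,y,w,h=roi;hsv=cv2.cvtColor(img[y:y+h,x:x+w],cv2.COLOR_BGR2HSV)
    H,S,V=cv2.split(hsv)
    m={'red':((H<8)|(H>172))&(S>150)&(V>90),'blue':(H>105)&(H<130)&(S>130),'yellow':(H>18)&(H<34)&(S>110),'white':(S<25)&(V>235)}[col]
    n,L,st,ce=cv2.connectedComponentsWithStats(m.astype(np.uint8))
    i=1+np.argmax(st[1:,4]);return ce[i]+[x,y],st[i]
E
python3 - <<'E'
from h import *
from plant import r
t=r.get_calibration('top');s=r.get_calibration('scene')
a=cv2.imread('pics/top0.png');b=cv2.imread('pics/scene0.png')
P=[]
for k in ['red','blue','yellow','white']:
    p,st=cap(a,k,(205,175,85,50));q,st2=cap(b,k,(225,190,80,40))
    X,e=tri([(t,*p),(s,*q)]);print(k,p.round(1),st[2:],q.round(1),st2[2:],X.round(4),e);P.append(X[:2])
P=np.array(P);print(np.diff(P,axis=0),np.linalg.norm(np.diff(P,axis=0),axis=1))
# rack outline in top
g=a[205:250,370:470].copy();m=(cv2.cvtColor(g,cv2.COLOR_BGR2HSV)[:,:,2]>150).astype(np.uint8);m[:12]=0
cs=max(cv2.findContours(m,0,2)[0],key=cv2.contourArea)+[370,205]
print(cv2.minAreaRect(cs)); 
for u,v in cv2.boxPoints(cv2.minAreaRect(cs)): print(u,v,plane(t,u,v,.022).round(4))
print('scene corners')
# zoom coordinates measured by eye: top-view corners / scene corners
T={'fl':(370+47/4,205+56/4),'fr':(370+346/4,205+47/4),'nr':(370+350/4,205+128/4),'nl':(370+48/4,205+136/4)}
for k,v in T.items(): print(k,plane(t,*v,.022).round(4))
E
```

```text
red [215.3 189.1] [ 15  13 141] [234.1 207.4] [ 14  11 119] [0.5212 0.3214 0.0976] [np.float64(1.3), np.float64(1.3)]
blue [234.5 194.8] [ 12  12 122] [254.  203.9] [ 14  10 102] [0.5075 0.2706 0.0978] [np.float64(0.0), np.float64(0.0)]
yellow [254.4 201.9] [ 14  13 138] [276.1 201. ] [ 15  11 133] [0.4894 0.2166 0.0978] [np.float64(0.3), np.float64(0.3)]
white [253.8 189.5] [ 70  24 151] [292.3 195.1] [ 20  10 102] [0.5056 0.1924 0.1059] [np.float64(30.1), np.float64(30.1)]
[[-0.01373994 -0.05083161]
 [-0.01812545 -0.05401514]
 [ 0.01626894 -0.02416785]] [0.05265585 0.05697514 0.02913354]
((418.4999694824219, 227.5), (21.02098846435547, 81.24159240722656), 88.21009063720703)
377.5707 218.26341 [ 0.4513 -0.125   0.022 ]
458.77267 215.72585 [ 0.4631 -0.3565  0.022 ]
459.42923 236.73659 [ 0.4033 -0.3587  0.022 ]
378.22726 239.27415 [ 0.3914 -0.1277  0.022 ]
scene corners
fl [ 0.4494 -0.137   0.022 ]
fr [ 0.4601 -0.35    0.022 ]
nr [ 0.4025 -0.3533  0.022 ]
nl [ 0.3924 -0.1385  0.022 ]
```

```bash
cat >> h.py <<'E'
from scipy.spatial.transform import Rotation as Ro
def plan(s,target,yaw_deg,n=8,N=8,hand=1,vmax=60):
    """straight move of N rows, first n moving with trapezoid; prints rows in tool axes"""
    p=np.array(s['tool_pos']);R=Ro.from_quat(s['eef_rot'])
    c,sn=np.cos(np.radians(yaw_deg)),np.sin(np.radians(yaw_deg))
    Rt=Ro.from_matrix(np.array([[c,sn,0],[sn,-c,0],[0,0,-1]]))
    w=np.ones(n); 
    if n>=4: w[0]=.6;w[-1]=.4;w[-2]=.8
    rows=[]
    for i in range(n):
        f=w[i]/w[i:].sum()
        d=R.inv().apply((np.array(target)-p)*f); rv=(R.inv()*Rt).as_rotvec()*f
        d=np.round(d*1e3,0 if n-i>2 else 1); rv=np.round(rv,3)
        rows.append([hand]+[float(x) for x in d]+[float(x) for x in rv])
        p=p+R.apply(d/1e3);R=R*Ro.from_rotvec(rv)
    rows+=[[hand,0,0,0,0,0,0]]*(N-n)
    m=np.abs(np.array(rows))
    print('max shift',m[:,1:4].max(),'turn',m[:,4:].max())
    for q in rows: print(q,end=',')
    print()
def st(s):print(round(s['clock'],2),np.round(s['tool_pos'],4),'yaw',Ro.from_quat(s['eef_rot']).as_matrix()[:,0].round(3),'z',Ro.from_quat(s['eef_rot']).as_matrix()[:,2].round(3),'F',np.round(s['contact_force'],1),round(s['opening'],3),np.round(s['q'],2))
E
python3 - <<'E'
from h import *
from plant import r
s=r.get_state();st(s)
w=r.get_calibration('wrist');print(-w['R'].T@w['t'],w['R'][2])
plan(s,[.36,-.36,.25],3)
E
```

```text
0.15 [ 0.2642 -0.5659  0.205 ] yaw [ 0.423 -0.906 -0.001] z [-0.001  0.001 -1.   ] F [-0.1 -0.3 -0.2] 1.002 [ 1.17  0.69 -0.19  1.57  0.16  0.9  -0.22]
[ 0.32810696 -0.53531457  0.38516416] [-0.253333  -0.1174617 -0.9602214]
max shift 34.0 turn 0.175
[1, -13.0, -15.0, -4.0, -0.0, 0.0, -0.105],[1, -19.0, -28.0, -7.0, -0.0, 0.0, -0.174],[1, -14.0, -30.0, -6.0, -0.0, 0.0, -0.174],[1, -8.0, -32.0, -7.0, -0.0, 0.0, -0.175],[1, -2.0, -33.0, -6.0, -0.0, 0.0, -0.174],[1, 4.0, -34.0, -7.0, -0.0, 0.0, -0.175],[1, 7.4, -25.6, -5.2, -0.001, 0.0, -0.14],[1, 5.5, -12.2, -2.6, -0.0, 0.001, -0.069],
```

>>> play_rows:
  increments:
    - [1, -13, -15, -4, 0, 0, -0.105]
    - [1, -19, -28, -7, 0, 0, -0.174]
    - [1, -14, -30, -6, 0, 0, -0.174]
    - [1, -8, -32, -7, 0, 0, -0.175]
    - [1, -2, -33, -6, 0, 0, -0.174]
    - [1, 4, -34, -7, 0, 0, -0.175]
    - [1, 7.5, -25, -5, 0, 0, -0.14]
    - [1, 5.5, -12, -3, 0, 0, -0.07]
  grip_force: 25

```text
clock: 1.15
tool_pos: [0.357, -0.3534, 0.249]
eef_rot: [0.999, 0.045, -0.002, -0.002]
contact_force: [-0.0, -0.2, -0.3]
opening: 0.998
```

```bash
python3 - <<'E'
from h import *
from plant import r
s=r.get_state();st(s)
plan(s,[.43,-.15,.25],3)
E
```

```text
1.15 [ 0.357  -0.3534  0.249 ] yaw [ 0.996  0.089 -0.005] z [-0.005  0.003 -1.   ] F [-0.  -0.2 -0.3] 0.998 [ 1.06  0.52 -0.57  1.85  0.35  0.88  0.4 ]
max shift 29.0 turn 0.006
[1, 8.0, -17.0, -0.0, -0.0, 0.0, 0.003],[1, 13.0, -29.0, -0.0, -0.001, 0.001, 0.005],[1, 13.0, -29.0, -0.0, -0.0, 0.001, 0.006],[1, 13.0, -29.0, -0.0, -0.001, 0.001, 0.005],[1, 13.0, -29.0, -0.0, -0.0, 0.001, 0.006],[1, 13.0, -29.0, -0.0, -0.001, 0.0, 0.005],[1, 9.8, -23.7, -0.5, -0.0, 0.001, 0.004],[1, 4.9, -11.8, -0.3, -0.001, -0.0, 0.003],
```

>>> play_rows:
  increments:
    - [1, 8, -17, 0, 0, 0, 0.003]
    - [1, 13, -29, 0, 0, 0, 0.005]
    - [1, 13, -29, 0, 0, 0, 0.006]
    - [1, 13, -29, 0, 0, 0, 0.005]
    - [1, 13, -29, 0, 0, 0, 0.006]
    - [1, 13, -29, 0, 0, 0, 0.005]
    - [1, 10, -24, 0, 0, 0, 0.004]
    - [1, 5, -12, 0, 0, 0, 0.003]

```text
clock: 2.15
tool_pos: [0.4321, -0.1495, 0.2478]
eef_rot: [1.0, 0.018, -0.004, -0.001]
contact_force: [0.1, -0.8, -0.9]
opening: 1.003
```

```bash
python3 - <<'E'
from h import *
from plant import r
import pickle
s=r.get_state();st(s)
w=r.get_calibration('wrist');i=r.snapshot('wrist')[:,:,::-1];t=r.snapshot('top')[:,:,::-1];sc=r.snapshot('scene')[:,:,::-1]
cv2.imwrite('pics/w1.png',i);cv2.imwrite('pics/t1.png',t);cv2.imwrite('pics/s1.png',sc);pickle.dump(w,open('w1.pkl','wb'))
E
```

```text
2.15 [ 0.4321 -0.1495  0.2478] yaw [ 0.999  0.037 -0.007] z [-0.007  0.001 -1.   ] F [ 0.1 -0.8 -0.9] 1.003 [ 0.61  0.46 -0.57  1.98  0.33  0.81 -0.1 ]
```

View pics/w1.png

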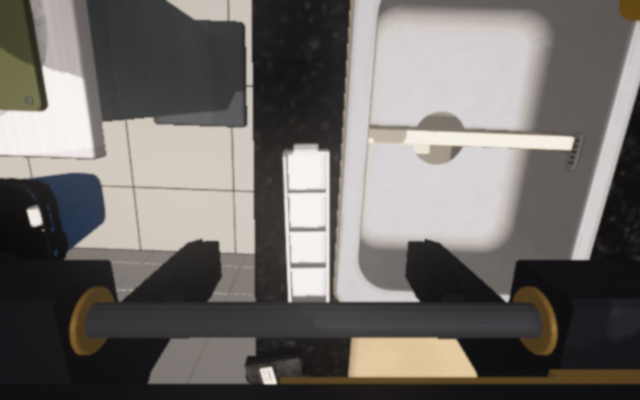

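```bash
python3 - <<'E'
import cv2,numpy as np
a=cv2.imread('pics/w1.png')[138:310,270:345]
g=cv2.cvtColor(a,cv2.COLOR_BGR2GRAY).astype(float);g=np.clip((g-100)*255/155,0,255).astype(np.uint8)
z=cv2.resize(g,None,fx=3.4,fy=3.4,interpolation=cv2.INTER_CUBIC)
b=cv2.imread('pics/s1.png')[160:215,380:460];z2=cv2.resize(b,None,fx=6,fy=6,interpolation=cv2.INTER_CUBIC)
z2=cv2.copyMakeBorder(z2,0,585-330,0,0,0);z=cv2.copyMakeBorder(cv2.cvtColor(z,8),0,585-z.shape[0],0,0,0)
cv2.imwrite('pics/z1.png',np.hstack([z,z2]));print(z.shape)
E
```

```text
(585, 255, 3)
```

View pics/z1.png

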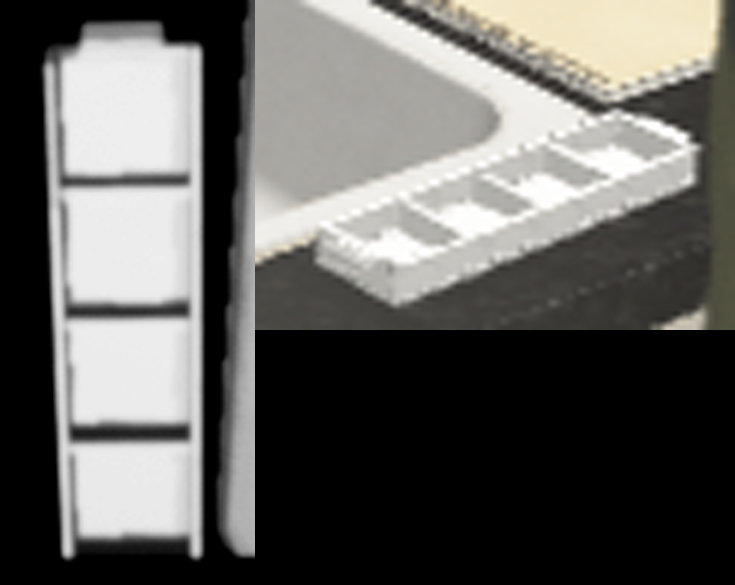

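```bash
python3 - <<'E'
from h import *
from plant import r
import pickle
w=pickle.load(open('w1.pkl','rb'));s=r.get_calibration('scene');t=r.get_calibration('top')
f=lambda x,y:(270+(x+.5)/3.4-.5,138+(y+.5)/3.4-.5)
for (x,y),n in zip([(125,186),(127,315),(130,440),(132,553)],[54,2,-50,-102]):
    print(n,plane(w,*f(x,y),.022).round(4))
for x,y in [(48,60),(66,555),(200,48),(200,555)]: print('side',plane(w,*f(x,y),.022).round(4))
# scene points: top-face corners -- near-left, far-left, near-right
g=lambda x,y:(380+(x-255+.5)/6-.5,160+(y+.5)/6-.5)
S={'nl':g(390,266),'fl':g(330,230),'nr':g(695,150),'fr':g(615,112)}
T={'fl':(370+47/4,205+56/4),'fr':(370+346/4,205+47/4),'nr':(370+350/4,205+128/4),'nl':(370+48/4,205+136/4)}
for k in S: print(k,'scene plane',plane(s,*S[k],.022).round(4),'tri top+scene',tri([(s,*S[k]),(t,*T[k])]))
W={'nl':f(48,60),'fl':f(200,48)}
for k in W: print(k,'tri wrist+scene',tri([(s,*S[k]),(w,*W[k])]),'w+t',tri([(t,*T[k]),(w,*W[k])]))
E
```

```text
54 [ 0.4223 -0.1868  0.022 ]
2 [ 0.4246 -0.2373  0.022 ]
-50 [ 0.4274 -0.2895  0.022 ]
-102 [ 0.4298 -0.3399  0.022 ]
side [ 0.3935 -0.1415  0.022 ]
side [ 0.4032 -0.3419  0.022 ]
side [ 0.4473 -0.1352  0.022 ]
side [ 0.4573 -0.3397  0.022 ]
nl scene plane [ 0.3959 -0.1377  0.022 ] tri top+scene (array([ 0.3933253 , -0.13708436,  0.02356448]), [np.float64(1.4), np.float64(1.4)])
fl scene plane [ 0.4401 -0.1375  0.022 ] tri top+scene (array([ 0.44760262, -0.14021729,  0.01749931]), [np.float64(3.0), np.float64(3.0)])
nr scene plane [ 0.4019 -0.348   0.022 ] tri top+scene (array([ 0.40348011, -0.35230045,  0.02060035]), [np.float64(1.8), np.float64(1.8)])
fr scene plane [ 0.4573 -0.346   0.022 ] tri top+scene (array([ 0.46046842, -0.35037457,  0.01967406]), [np.float64(0.6), np.float64(0.6)])
nl tri wrist+scene (array([ 0.39489942, -0.13968296,  0.02215801]), [np.float64(2.2), np.float64(2.2)]) w+t (array([ 0.38488249, -0.15722603, -0.08039011]), [np.float64(0.6), np.float64(0.6)])
fl tri wrist+scene (array([ 0.44544936, -0.13805637,  0.01935665]), [np.float64(3.1), np.float64(3.1)]) w+t (array([ 0.44854585, -0.1383103 ,  0.0082595 ]), [np.float64(1.3), np.float64(1.3)])
```

```bash
python3 - <<'E'
from h import *
from plant import r
s=r.get_state();
plan(s,[.525,.329,.28],-17,n=10)
E
```

```text
max shift 56.0 turn 0.038
[1, 8.0, -32.0, -2.0, 0.0, 0.001, 0.023],[1, 11.0, -54.0, -4.0, 0.0, 0.001, 0.038],[1, 9.0, -55.0, -4.0, 0.0, 0.001, 0.038],[1, 7.0, -55.0, -4.0, 0.0, 0.001, 0.038],[1, 5.0, -55.0, -4.0, 0.0, 0.001, 0.038],[1, 3.0, -56.0, -3.0, 0.0, 0.001, 0.038],[1, 1.0, -56.0, -4.0, 0.0, 0.0, 0.038],[1, -1.0, -56.0, -3.0, 0.0, 0.001, 0.037],[1, -2.7, -44.0, -3.0, 0.0, 0.0, 0.03],[1, -2.0, -22.0, -1.5, 0.0, 0.0, 0.015],
```

>>> play_rows:
  increments:
    - [1, 8, -32, -2, 0, 0.001, 0.023]
    - [1, 11, -54, -4, 0, 0.001, 0.038]
    - [1, 9, -55, -4, 0, 0.001, 0.038]
    - [1, 7, -55, -4, 0, 0.001, 0.038]
    - [1, 5, -55, -4, 0, 0.001, 0.038]
    - [1, 3, -56, -3, 0, 0.001, 0.038]
    - [1, 1, -56, -4, 0, 0, 0.038]
    - [1, -1, -56, -3, 0, 0.001, 0.037]

```text
clock: 3.3
tool_pos: [0.5262, 0.2519, 0.2715]
eef_rot: [0.989, -0.149, -0.001, 0.006]
contact_force: [1.2, -0.5, 0.6]
opening: 0.999
```

```bash
python3 - <<'E'
from h import *
from plant import r
s=r.get_state();st(s)
plan(s,[.525,.329,.28],-17,n=3)
E
```

```text
3.3 [0.5262 0.2519 0.2715] yaw [ 0.956 -0.294  0.   ] z [-0.003 -0.013 -1.   ] F [ 1.2 -0.5  0.6] 0.999 [-0.27  0.59 -0.45  1.59  0.29  1.04 -1.1 ]
max shift 24.7 turn 0.005
[1, -8.0, -24.0, -3.0, 0.004, -0.0, -0.0],[1, -7.9, -24.6, -3.1, 0.005, -0.0, -0.001],[1, -7.9, -24.7, -3.0, 0.004, -0.0, -0.0],[1, 0, 0, 0, 0, 0, 0],[1, 0, 0, 0, 0, 0, 0],[1, 0, 0, 0, 0, 0, 0],[1, 0, 0, 0, 0, 0, 0],[1, 0, 0, 0, 0, 0, 0],
```

>>> play_rows:
  increments:
    - [1, -8, -24, -3, 0.004, 0, 0]
    - [1, -8, -25, -3, 0.005, 0, 0]
    - [1, -8, -24, -3, 0.004, 0, 0]
    - [1, 0, 0, 0, 0, 0, 0]
    - [1, 0, 0, 0, 0, 0, 0]
    - [1, 0, 0, 0, 0, 0, 0]
    - [1, 0, 0, 0, 0, 0, 0]
    - [1, 0, 0, 0, 0, 0, 0]

```text
clock: 4.3
tool_pos: [0.5302, 0.3221, 0.2774]
eef_rot: [0.988, -0.154, 0.001, 0.004]
contact_force: [-0.8, -0.8, 0.5]
opening: 1.0
```

```bash
python3 - <<'E'
from h import *
from plant import r
import pickle
s=r.get_state();st(s)
w=r.get_calibration('wrist');i=r.snapshot('wrist')[:,:,::-1]
cv2.imwrite('pics/w2.png',i);pickle.dump(w,open('w2.pkl','wb'))
E
```

```text
4.3 [0.5302 0.3221 0.2774] yaw [ 0.953 -0.304  0.002] z [-0.    -0.008 -1.   ] F [-0.8 -0.8  0.5] 1.0 [-0.38  0.63 -0.44  1.47  0.29  1.1  -1.19]
```

View pics/w2.png

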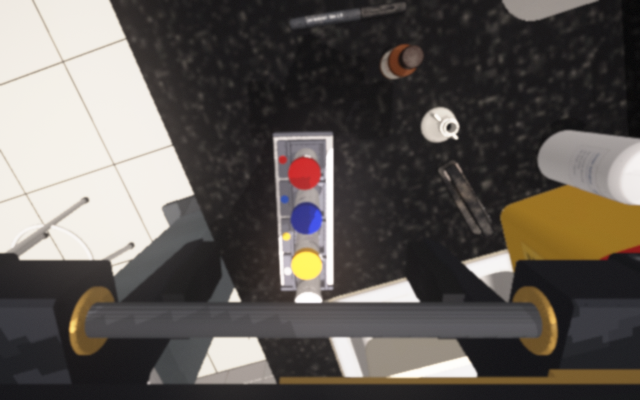

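```bash
python3 - <<'E'
from h import *
from plant import r
import pickle
w=pickle.load(open('w2.pkl','rb'));s=r.get_calibration('scene');t=r.get_calibration('top')
a=cv2.imread('pics/t1.png');b=cv2.imread('pics/s1.png');c=cv2.imread('pics/w2.png')
for k,dz,rt,rs in [('red',(282,159),(205,180,20,18),(225,190,20,40)),('blue',(284,199),(225,185,20,18),(245,190,20,40)),('yellow',(287,237),(246,194,18,14),(267,190,20,40)),('white',(288,271),(266,201,14,14),(287,192,18,12))]:
    p,sp=cap(a,k,rt);q,sq=cap(b,k,rs);print(k,p.round(1),sp,q.round(1),sq)
    o,_=tri([(t,*p),(s,*q)]);print('  t+s',o.round(4),'top plane .101',plane(t,*p,.101).round(4),'dot',plane(w,*dz,.018).round(4))
    if k!='white':
        v,sv=cap(c,k,(290,150,40,140));X,e=tri([(t,*p),(s,*q),(w,*v)]);print('  wrist',v.round(1),sv,plane(w,*v,.101).round(4),'all',X.round(4),e)
    else: print('w white (308,300) plane',plane(w,308,300,.101).round(4))
# dots height: top vs wrist
for k,(u,v),d in [('red',(200+81/4-.4,165+145/4-.4),(282,159)),('blue',(200+151/4-.4,165+168/4-.4),(284,199)),('yellow',(200+222/4-.4,165+190/4-.4),(287,237)),('white',(200+292/4-.4,165+213/4-.4),(288,271))]:
    print(k,plane(t,u,v,.018).round(4))
for k,(u,v) in [('red',(215+94/4,190+201/4)),('blue',(215+178/4,190+187/4)),('yellow',(215+260/4,190+174/4)),('white',(215+340/4,190+160/4))]:print('scene dot',k,plane(s,u-.4,v-.4,.018).round(4))
E
```

```text
red [215.2 189.1] [  3   3  15  13 143] [234.1 207.4] [  2  13  14  10 118]
  t+s [0.5211 0.3216 0.0976] top plane .101 [0.5216 0.3219 0.101 ] dot [0.4899 0.3317 0.018 ]
  wrist [304.2 172.9] [  0   7  31  32 778] [0.5192 0.3216 0.101 ] all [0.52   0.3215 0.0983] [np.float64(2.0), np.float64(1.1), np.float64(1.2)]
blue [234.5 194.8] [  3   4  13  12 124] [254.1 204. ] [  3  10  14  10 104]
  t+s [0.5075 0.2706 0.0976] top plane .101 [0.5075 0.27   0.101 ] dot [0.4744 0.2792 0.018 ]
  wrist [306.4 218.3] [  2  54  30  30 697] [0.5054 0.2716 0.101 ] all [0.5063 0.2708 0.0984] [np.float64(1.3), np.float64(0.3), np.float64(1.3)]
yellow [254.4 201.7] [  2   2  14  12 134] [276.2 201.1] [  2   6  15  11 131]
  t+s [0.4897 0.2164 0.0976] top plane .101 [0.4899 0.2163 0.101 ] dot [0.4601 0.2253 0.018 ]
  wrist [306.  264.4] [  2 100  30  30 712] [0.4872 0.2174 0.101 ] all [0.4883 0.2166 0.0987] [np.float64(1.7), np.float64(0.5), np.float64(1.5)]
white [273.1 207.6] [  2   1  11  12 105] [293.8 195.9] [ 0  0 15  8 85]
  t+s [0.4764 0.1677 0.1039] top plane .101 [0.4752 0.1661 0.101 ] dot [0.4442 0.1745 0.018 ]
w white (308,300) plane [0.4747 0.1713 0.101 ]
red [0.4924 0.3297 0.018 ]
blue [0.4768 0.2787 0.018 ]
yellow [0.462 0.227 0.018]
white [0.4464 0.1761 0.018 ]
scene dot red [0.4921 0.33   0.018 ]
scene dot blue [0.4768 0.2778 0.018 ]
scene dot yellow [0.4609 0.2262 0.018 ]
scene dot white [0.4464 0.1739 0.018 ]
```

```bash
python3 - <<'E'
from h import *
from plant import r
s=r.get_state();
plan(s,[.520,.3215,.085],-16.5,n=8)
E
```

```text
max shift 29.0 turn 0.003
[1, -1.0, 0.0, 17.0, 0.001, -0.0, -0.002],[1, -1.0, 0.0, 28.0, 0.001, -0.0, -0.003],[1, -2.0, 1.0, 28.0, 0.001, -0.0, -0.003],[1, -1.0, 0.0, 28.0, 0.001, -0.001, -0.003],[1, -2.0, 1.0, 29.0, 0.001, -0.0, -0.003],[1, -1.0, 0.0, 28.0, 0.001, -0.001, -0.003],[1, -1.3, 0.6, 22.9, 0.001, -0.0, -0.003],[1, -0.7, 0.3, 11.5, 0.0, -0.0, -0.001],
```

>>> play_rows:
  increments:
    - [1, -1, 0, 17, 0.001, 0, -0.002]
    - [1, -1, 0, 28, 0.001, 0, -0.003]
    - [1, -2, 1, 28, 0.001, 0, -0.003]
    - [1, -1, 0, 28, 0.001, 0, -0.003]
    - [1, -2, 1, 29, 0.001, 0, -0.003]
    - [1, -1, 0, 28, 0.001, 0, -0.003]
    - [1, -1.5, 0.5, 23, 0.001, 0, -0.003]
    - [1, -0.5, 0.5, 11, 0, 0, -0.001]

```text
clock: 5.35
tool_pos: [0.5223, 0.323, 0.082]
eef_rot: [0.99, -0.144, 0.003, -0.002]
contact_force: [0.1, 0.3, 0.2]
opening: 1.0
```

```bash
python3 - <<'E'
from h import *
from plant import r
s=r.get_state();st(s)
plan(s,[.520,.3215,.049],-16.5,n=4)
E
```

```text
5.35 [0.5223 0.323  0.082 ] yaw [ 0.959 -0.284  0.006] z [ 0.007  0.003 -1.   ] F [0.1 0.3 0.2] 1.0 [-0.44  0.85 -0.35  1.7   0.44  0.66 -1.31]
max shift 12.0 turn 0.002
[1, -0.0, 0.0, 7.0, -0.001, -0.001, -0.0],[1, -1.0, 1.0, 12.0, -0.002, -0.002, -0.0],[1, -0.6, 0.8, 9.3, -0.002, -0.002, -0.0],[1, -0.4, 0.4, 4.7, -0.0, -0.001, -0.0],[1, 0, 0, 0, 0, 0, 0],[1, 0, 0, 0, 0, 0, 0],[1, 0, 0, 0, 0, 0, 0],[1, 0, 0, 0, 0, 0, 0],
```

>>> play_rows:
  increments:
    - [1, 0, 0, 7, -0.001, -0.001, 0]
    - [1, -1, 1, 12, -0.002, -0.002, 0]
    - [1, -0.5, 1, 9, -0.002, -0.002, 0]
    - [1, -0.5, 0.5, 5, 0, -0.001, 0]
    - [0.5, 0, 0, 0, 0, 0, 0]
    - [0.3, 0, 0, 0, 0, 0, 0]
    - [0, 0, 0, 0, 0, 0, 0]
    - [0, 0, 0, 0, 0, 0, 0]
  grip_force: 20

```text
clock: 6.35
tool_pos: [0.5215, 0.3223, 0.049]
eef_rot: [0.99, -0.144, 0.001, -0.002]
contact_force: [-0.4, 0.2, -0.1]
opening: 0.572
```

```bash
python3 - <<'E'
from h import *
from plant import r
s=r.get_state();st(s)
cv2.imwrite('pics/s3.png',r.snapshot('scene')[:,:,::-1])
plan(s,[.520,.3215,.20],-16.5,n=6,hand=0)
E
```

```text
6.35 [0.5215 0.3223 0.049 ] yaw [ 0.959 -0.285  0.002] z [ 0.003  0.003 -1.   ] F [-0.4  0.2 -0.1] 0.572 [-0.45  0.9  -0.33  1.72  0.46  0.6  -1.33]
max shift 32.0 turn 0.001
[0, -0.0, 0.0, -19.0, -0.0, -0.0, -0.0],[0, -0.0, 0.0, -31.0, -0.001, -0.001, -0.0],[0, -0.0, 0.0, -32.0, -0.001, -0.0, -0.0],[0, -0.0, 0.0, -31.0, -0.001, -0.001, -0.0],[0, -0.6, 0.6, -25.3, -0.0, -0.0, -0.0],[0, -0.4, 0.3, -12.7, -0.0, -0.0, -0.001],[0, 0, 0, 0, 0, 0, 0],[0, 0, 0, 0, 0, 0, 0],
```

View pics/s3.png

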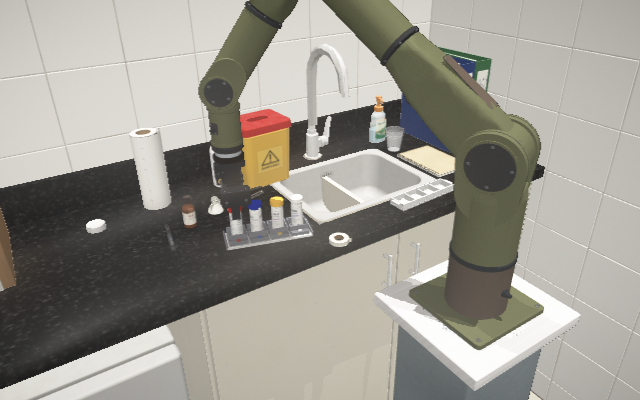

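>>> play_rows:
  increments:
    - [0, 0, 0, 0, 0, 0, 0]
    - [0, 0, 0, 0, 0, 0, 0]
    - [0, 0, 0, 0, 0, 0, 0]
    - [0, 0, 0, 0, 0, 0, 0]
    - [0, 0, 0, 0, 0, 0, 0]
    - [0, 0, 0, -10, 0, 0, 0]
    - [0, 0, 0, -20, 0, 0, 0]
    - [0, 0, 0, -20, 0, 0, 0]

```text
clock: 7.4
tool_pos: [0.5202, 0.3214, 0.0999]
eef_rot: [0.99, -0.144, 0.0, -0.0]
contact_force: [-0.0, 0.9, -0.7]
opening: 0.378
```

```bash
python3 - <<'E'
from h import *
from plant import r
s=r.get_state();st(s)
cv2.imwrite('pics/s4.png',r.snapshot('scene')[160:260,180:340,::-1].repeat(4,0).repeat(4,1))
plan(s,[.50,.24,.21],-16.5,n=8,hand=0)
E
```

```text
7.4 [0.5202 0.3214 0.0999] yaw [ 0.959 -0.284  0.   ] z [ 0.  0. -1.] F [-0.   0.9 -0.7] 0.378 [-0.43  0.82 -0.37  1.69  0.42  0.7  -1.3 ]
max shift 16.0 turn 0.001
[0, 0.0, 7.0, -10.0, -0.0, -0.0, -0.0],[0, 1.0, 12.0, -16.0, -0.0, -0.0, -0.0],[0, 1.0, 12.0, -16.0, -0.0, -0.0, -0.0],[0, 0.0, 13.0, -16.0, -0.0, -0.0, -0.0],[0, 1.0, 12.0, -16.0, -0.0, -0.0, -0.0],[0, 0.0, 13.0, -16.0, -0.0, -0.0, -0.0],[0, 0.5, 9.8, -13.4, -0.0, -0.0, -0.0],[0, 0.3, 4.9, -6.8, -0.001, -0.0, -0.0],
```

View pics/s4.png

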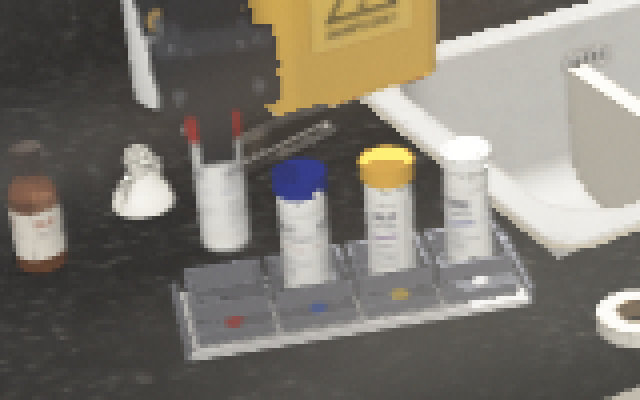

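>>> play_rows:
  increments:
    - [0, 0, 0, -20, 0, 0, 0]
    - [0, 0, 0, -30, 0, 0, 0]
    - [0, 0, 10, -30, 0, 0, 0]
    - [0, 1, 25, -20, 0, 0, -0.02]
    - [0, 1, 40, -5, 0, 0, -0.025]
    - [0, 1, 50, 0, 0, 0, -0.025]
    - [0, 1, 50, 0, 0, 0, -0.025]
    - [0, 1, 50, 0, 0, 0, -0.025]

```text
clock: 8.45
tool_pos: [0.4732, 0.1017, 0.2115]
eef_rot: [0.997, -0.078, 0.005, -0.005]
contact_force: [1.0, -0.6, -1.0]
opening: 0.374
```

```bash
python3 - <<'E'
from h import *
from plant import r
s=r.get_state();st(s)
plan(s,[.4295,-.3199,.19],3,n=9,hand=0)
E
```

```text
8.45 [0.4732 0.1017 0.2115] yaw [ 0.988 -0.156  0.009] z [ 0.01   0.009 -1.   ] F [ 1.  -0.6 -1. ] 0.374 [ 0.03  0.53 -0.51  1.97  0.38  0.72 -0.86]
max shift 55.0 turn 0.027
[0, 2.0, 33.0, 1.0, -0.001, -0.001, -0.016],[0, 2.0, 54.0, 2.0, -0.001, -0.001, -0.027],[0, 1.0, 54.0, 2.0, -0.001, -0.001, -0.027],[0, -1.0, 54.0, 3.0, -0.001, -0.001, -0.027],[0, -2.0, 54.0, 3.0, -0.001, -0.001, -0.027],[0, -4.0, 54.0, 2.0, -0.001, -0.001, -0.027],[0, -6.0, 55.0, 3.0, -0.001, -0.002, -0.027],[0, -5.4, 43.2, 2.0, -0.001, -0.001, -0.021],[0, -3.2, 21.6, 1.1, -0.001, -0.001, -0.01],
```

>>> play_rows:
  increments:
    - [0, 2, 45, 1, -0.001, -0.001, -0.016]
    - [0, 2, 54, 2, -0.001, -0.001, -0.027]
    - [0, 1, 54, 2, -0.001, -0.001, -0.027]
    - [0, -1, 54, 3, -0.001, -0.001, -0.027]
    - [0, -2, 54, 3, -0.001, -0.001, -0.027]
    - [0, -4, 54, 2, -0.001, -0.001, -0.027]
    - [0, -6, 50, 3, -0.001, -0.002, -0.027]
    - [0, -5, 35, 2, -0.001, -0.001, -0.021]

```text
clock: 9.45
tool_pos: [0.4293, -0.3119, 0.1927]
eef_rot: [1.0, 0.024, 0.003, 0.001]
contact_force: [0.9, 0.5, -1.3]
opening: 0.376
```

```bash
python3 - <<'E'
from h import *
from plant import r
s=r.get_state();st(s)
plan(s,[.4295,-.3199,.12],3,n=6,hand=0)
E
```

```text
9.45 [ 0.4293 -0.3119  0.1927] yaw [0.999 0.047 0.006] z [ 0.007 -0.002 -1.   ] F [ 0.9  0.5 -1.3] 0.376 [ 0.9   0.63 -0.59  1.86  0.48  0.79  0.1 ]
max shift 15.0 turn 0.002
[0, -0.0, 1.0, 9.0, 0.0, -0.001, -0.001],[0, -0.0, 2.0, 15.0, 0.0, -0.001, -0.001],[0, -0.0, 2.0, 15.0, 0.001, -0.001, -0.001],[0, -0.0, 1.0, 15.0, 0.0, -0.002, -0.001],[0, -0.3, 1.3, 12.5, 0.001, -0.001, -0.001],[0, -0.2, 0.6, 6.2, -0.0, -0.0, -0.0],[0, 0, 0, 0, 0, 0, 0],[0, 0, 0, 0, 0, 0, 0],
```

>>> play_rows:
  increments:
    - [0, 0, 0, 12, 0, -0.001, -0.001]
    - [0, 0, 2, 25, 0, -0.001, -0.001]
    - [0, 0, 2, 25, 0, -0.001, -0.001]
    - [0, 0, 2, 25, 0, -0.001, -0.001]
    - [0, 0, 1, 20, 0, -0.001, -0.001]
    - [0, 0, 1, 10, 0, -0.001, 0]
    - [0, 0, 0, 5, 0, 0, 0]
    - [0, 0, 0, 0, 0, 0, 0]

```text
clock: 10.45
tool_pos: [0.4315, -0.3171, 0.067]
eef_rot: [1.0, 0.026, 0.002, -0.0]
contact_force: [-0.4, 0.2, -1.0]
opening: 0.377
```

```bash
python3 - <<'E'
from h import *
from plant import r
s=r.get_state();st(s)
cv2.imwrite('pics/s5.png',r.snapshot('scene')[130:230,330:490,::-1].repeat(4,0).repeat(4,1))
cv2.imwrite('pics/t5.png',r.snapshot('top')[170:270,340:500,::-1].repeat(4,0).repeat(4,1))
plan(s,[.4295,-.3199,.042],3,n=4,hand=0)
E
```

```text
10.45 [ 0.4315 -0.3171  0.067 ] yaw [0.999 0.053 0.003] z [ 0.003  0.    -1.   ] F [-0.4  0.2 -1. ] 0.377 [ 0.81  0.82 -0.44  1.94  0.66  0.52 -0.04]
max shift 9.0 turn 0.001
[0, -0.0, 1.0, 5.0, -0.0, -0.001, 0.0],[0, -1.0, 1.0, 9.0, -0.0, -0.001, 0.0],[0, -0.8, 0.4, 7.4, -0.0, -0.001, 0.0],[0, -0.4, 0.3, 3.6, -0.0, -0.0, 0.0],[0, 0, 0, 0, 0, 0, 0],[0, 0, 0, 0, 0, 0, 0],[0, 0, 0, 0, 0, 0, 0],[0, 0, 0, 0, 0, 0, 0],
```

View pics/s5.png

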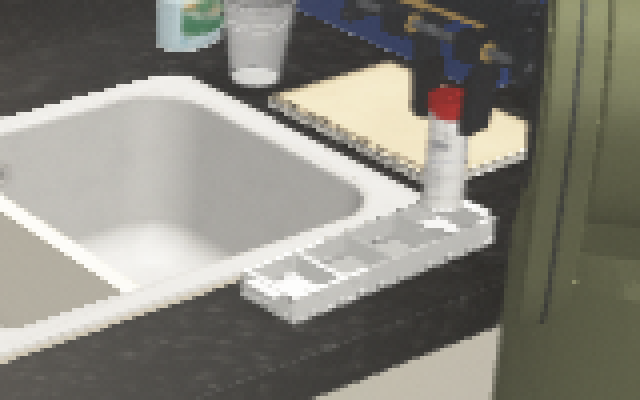

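View pics/t5.png

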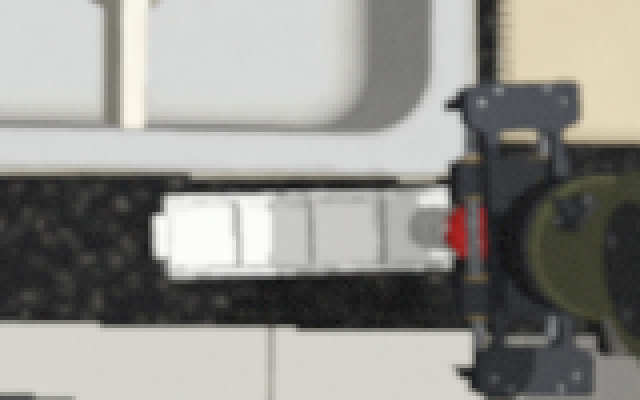

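>>> play_rows:
  increments:
    - [0, 0, 1, 5, 0, -0.001, 0]
    - [0, -1, 1, 9, 0, -0.001, 0]
    - [0, -1, 0.5, 7, 0, -0.001, 0]
    - [0, -0.5, 0.5, 3.5, 0, 0, 0]
    - [0, 0, 0, 0, 0, 0, 0]
    - [0.5, 0, 0, 0, 0, 0, 0]
    - [0.6, 0, 0, 0, 0, 0, 0]
    - [0.7, 0, 0, 0, 0, 0, 0]

```text
clock: 11.55
tool_pos: [0.4301, -0.3217, 0.0424]
eef_rot: [1.0, 0.026, 0.001, 0.001]
contact_force: [-0.1, -0.1, 0.1]
opening: 0.687
```

```bash
python3 - <<'E'
from h import *
from plant import r
s=r.get_state();st(s)
cv2.imwrite('pics/s6.png',r.snapshot('scene')[130:230,330:490,::-1].repeat(4,0).repeat(4,1))
E
```

```text
11.55 [ 0.4301 -0.3217  0.0424] yaw [0.999 0.051 0.003] z [ 0.003 -0.002 -1.   ] F [-0.1 -0.1  0.1] 0.687 [ 0.79  0.86 -0.4   1.95  0.7   0.47 -0.06]
```

View pics/s6.png

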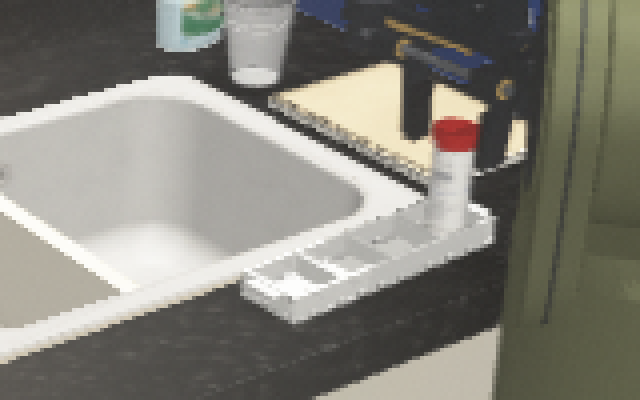

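Red stands in the rightmost cell. In the zoom its cap is at (456,135). Next I lift off and go to blue.

>>> play_rows:
  increments:
    - [0.8, 0, 0, -15, 0, 0, 0]
    - [0.8, 0, 0, -30, 0, 0, 0]
    - [0.8, 0, 0, -40, 0, 0, 0]
    - [0.8, 0, -15, -40, 0, 0, 0.01]
    - [0.8, 0, -40, -20, 0, 0, 0.025]
    - [0.8, 2, -55, 0, 0, 0, 0.03]
    - [0.8, 2, -55, 0, 0, 0, 0.03]
    - [0.8, 3, -55, 0, 0, 0, 0.03]

```text
clock: 12.6
tool_pos: [0.439, -0.1005, 0.1988]
eef_rot: [0.999, -0.044, 0.006, 0.003]
contact_force: [0.7, 0.6, 0.0]
opening: 0.798
```

```bash
python3 - <<'E'
from h import *
from plant import r
s=r.get_state();st(s)
cv2.imwrite('pics/s7.png',r.snapshot('scene')[130:230,330:490,::-1].repeat(4,0).repeat(4,1))
plan(s,[.506,.271,.19],-16.5,n=9,hand=.8)
E
```

```text
12.6 [ 0.439  -0.1005  0.1988] yaw [ 0.996 -0.088  0.012] z [ 0.012 -0.006 -1.   ] F [0.7 0.6 0. ] 0.798 [ 0.48  0.51 -0.54  2.08  0.44  0.65 -0.45]
max shift 49.0 turn 0.026
[0.8, 3.0, -29.0, 1.0, 0.0, -0.001, 0.015],[0.8, 4.0, -48.0, 1.0, 0.0, -0.002, 0.026],[0.8, 2.0, -48.0, 1.0, 0.001, -0.002, 0.026],[0.8, 1.0, -48.0, 1.0, 0.0, -0.001, 0.026],[0.8, -0.0, -49.0, 1.0, 0.001, -0.002, 0.025],[0.8, -1.0, -48.0, 1.0, 0.0, -0.001, 0.026],[0.8, -3.0, -49.0, 1.0, 0.001, -0.002, 0.025],[0.8, -3.3, -38.6, 0.6, 0.0, -0.001, 0.021],[0.8, -2.0, -19.2, 0.3, 0.0, -0.001, 0.01],
```

View pics/s7.png

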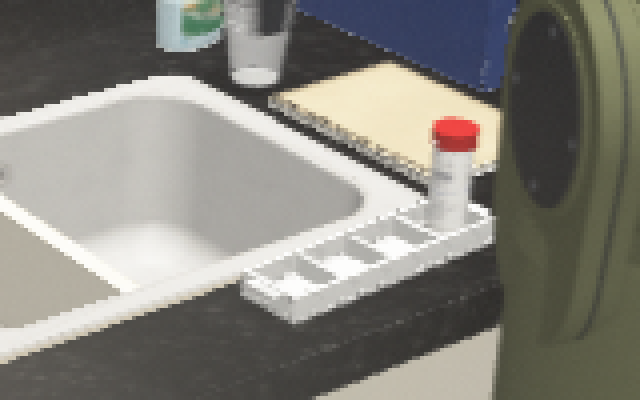

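>>> play_rows:
  increments:
    - [0.8, 3, -42, 1, 0, -0.001, 0.02]
    - [0.8, 4, -48, 1, 0, -0.002, 0.026]
    - [0.8, 2, -48, 1, 0, -0.002, 0.026]
    - [0.8, 1, -48, 1, 0, -0.001, 0.026]
    - [0.8, 0, -49, 1, 0, -0.002, 0.025]
    - [0.8, -1, -48, 1, 0, -0.001, 0.026]
    - [0.8, -4, -45, 1, 0, -0.002, 0.025]
    - [0.8, -4, -30, 1, 0, -0.001, 0.021]

```text
clock: 13.65
tool_pos: [0.5003, 0.2742, 0.2003]
eef_rot: [0.991, -0.137, 0.005, -0.003]
contact_force: [-0.3, 0.5, 0.5]
opening: 0.801
```

```bash
python3 - <<'E'
from h import *
from plant import r
s=r.get_state();st(s)
tt=r.get_calibration('top');sc=r.get_calibration('scene')
a=r.snapshot('top')[:,:,::-1].copy();b=r.snapshot('scene')[:,:,::-1].copy()
p,_=cap(a,'red',(430,200,40,45));q,_=cap(b,'red',(430,150,30,30));print('red',p,q,tri([(tt,*p),(sc,*q)]))
plan(s,[.506,.271,.085],-16.5,n=7,hand=.8)
E
```

```text
13.65 [0.5003 0.2742 0.2003] yaw [ 0.962 -0.271  0.008] z [ 0.01   0.004 -1.   ] F [-0.3  0.5  0.5] 0.801 [-0.33  0.64 -0.43  1.74  0.35  0.82 -1.2 ]
red [457.10666667 228.28666667] [443.67123288 163.23287671] (array([ 0.42962139, -0.32681796,  0.08902498]), [np.float64(0.2), np.float64(0.2)])
max shift 20.0 turn 0.003
[0.8, 1.0, 0.0, 12.0, -0.001, -0.001, 0.001],[0.8, 1.0, 0.0, 20.0, -0.001, -0.001, 0.002],[0.8, 1.0, 1.0, 20.0, -0.001, -0.001, 0.002],[0.8, 1.0, 0.0, 20.0, -0.001, -0.002, 0.003],[0.8, 1.0, 0.0, 20.0, -0.001, -0.001, 0.002],[0.8, 0.5, 0.7, 15.6, -0.001, -0.001, 0.002],[0.8, 0.3, 0.3, 7.8, -0.001, -0.001, 0.001],[0.8, 0, 0, 0, 0, 0, 0],
```

>>> play_rows:
  increments:
    - [0.8, 1, 0, 12, -0.001, -0.001, 0.001]
    - [0.8, 1, 0, 20, -0.001, -0.001, 0.002]
    - [0.8, 1, 1, 20, -0.001, -0.001, 0.002]
    - [0.8, 1, 0, 20, -0.001, -0.002, 0.003]
    - [0.8, 1, 0, 20, -0.001, -0.001, 0.002]
    - [0.8, 0.5, 0.5, 15, -0.001, -0.001, 0.002]
    - [0.8, 0.5, 0.5, 8, -0.001, -0.001, 0.001]
    - [0.8, 0, 0, 0, 0, 0, 0]

```text
clock: 14.75
tool_pos: [0.5062, 0.2596, 0.0807]
eef_rot: [0.989, -0.147, -0.001, 0.003]
contact_force: [0.4, 0.5, 0.9]
opening: 0.797
```

```bash
python3 - <<'E'
from h import *
from plant import r
s=r.get_state();st(s)
plan(s,[.506,.271,.049],-16.5,n=4,hand=.8)
E
```

```text
14.75 [0.5062 0.2596 0.0807] yaw [ 0.957 -0.29  -0.001] z [-0.003 -0.006 -1.   ] F [0.4 0.5 0.9] 0.797 [-0.36  0.81 -0.34  1.83  0.46  0.58 -1.28]
max shift 11.0 turn 0.003
[0.8, -1.0, -2.0, 7.0, 0.001, 0.0, -0.001],[0.8, -1.0, -4.0, 11.0, 0.003, 0.0, -0.002],[0.8, -1.0, -3.3, 9.1, 0.002, 0.001, -0.002],[0.8, -0.5, -1.6, 4.6, 0.001, 0.0, -0.001],[0.8, 0, 0, 0, 0, 0, 0],[0.8, 0, 0, 0, 0, 0, 0],[0.8, 0, 0, 0, 0, 0, 0],[0.8, 0, 0, 0, 0, 0, 0],
```

>>> play_rows:
  increments:
    - [0.8, -1, -3, 7, 0.001, 0, -0.001]
    - [0.8, -1, -4, 11, 0.003, 0, -0.002]
    - [0.8, -1, -3, 9, 0.002, 0.001, -0.002]
    - [0.8, -0.5, -1.5, 4.5, 0.001, 0, -0.001]
    - [0.8, 0, 0, 0, 0, 0, 0]
    - [0.7, 0, 0, 0, 0, 0, 0]
    - [0.6, 0, 0, 0, 0, 0, 0]
    - [0.55, 0, 0, 0, 0, 0, 0]

```text
clock: 15.75
tool_pos: [0.507, 0.2737, 0.0486]
eef_rot: [0.99, -0.143, 0.001, -0.002]
contact_force: [-0.1, -0.4, -0.9]
opening: 0.549
```

```bash
python3 - <<'E'
from h import *
from plant import r
s=r.get_state();st(s)
cv2.imwrite('pics/s8.png',r.snapshot('scene')[160:260,180:340,::-1].repeat(4,0).repeat(4,1))
plan(s,[.506,.271,.049],-16.5,n=2,hand=.5)
E
```

```text
15.75 [0.507  0.2737 0.0486] yaw [ 0.959 -0.283  0.002] z [ 0.003  0.003 -1.   ] F [-0.1 -0.4 -0.9] 0.549 [-0.4   0.86 -0.31  1.83  0.48  0.52 -1.31]
max shift 1.5 turn 0.002
[0.5, -0.1, 1.4, -0.2, -0.002, -0.001, 0.001],[0.5, -0.1, 1.5, -0.2, -0.002, -0.001, 0.0],[0.5, 0, 0, 0, 0, 0, 0],[0.5, 0, 0, 0, 0, 0, 0],[0.5, 0, 0, 0, 0, 0, 0],[0.5, 0, 0, 0, 0, 0, 0],[0.5, 0, 0, 0, 0, 0, 0],[0.5, 0, 0, 0, 0, 0, 0],
```

View pics/s8.png

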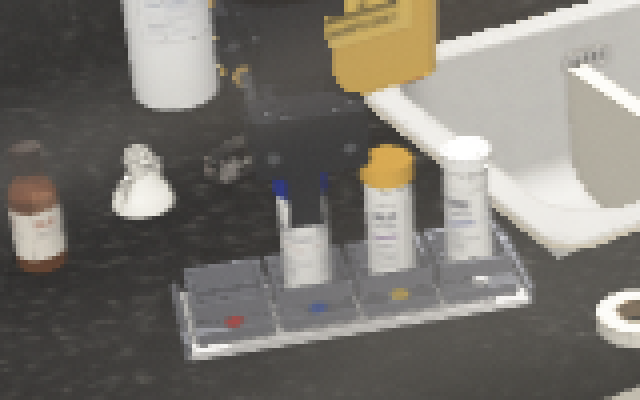

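The fingers straddle the blue vial and its neighbours still stand. I adjust 2.5 mm, close and lift.

>>> play_rows:
  increments:
    - [0.5, 0, 1.5, 0, -0.002, -0.001, 0]
    - [0.5, 0, 1, 0, -0.001, 0, 0]
    - [0, 0, 0, 0, 0, 0, 0]
    - [0, 0, 0, 0, 0, 0, 0]
    - [0, 0, 0, 0, 0, 0, 0]
    - [0, 0, 0, -10, 0, 0, 0]
    - [0, 0, 0, -20, 0, 0, 0]
    - [0, 0, 0, -30, 0, 0, 0]

```text
clock: 16.8
tool_pos: [0.5048, 0.27, 0.1092]
eef_rot: [0.99, -0.143, -0.001, 0.001]
contact_force: [0.7, 0.6, -0.2]
opening: 0.378
```

```bash
python3 - <<'E'
from h import *
from plant import r
s=r.get_state();st(s)
cv2.imwrite('pics/s9.png',r.snapshot('scene')[160:260,180:340,::-1].repeat(4,0).repeat(4,1))
E
```

```text
16.8 [0.5048 0.27   0.1092] yaw [ 0.959 -0.283 -0.002] z [-0.003 -0.002 -1.   ] F [ 0.7  0.6 -0.2] 0.378 [-0.36  0.77 -0.37  1.8   0.43  0.65 -1.26]
```

View pics/s9.png

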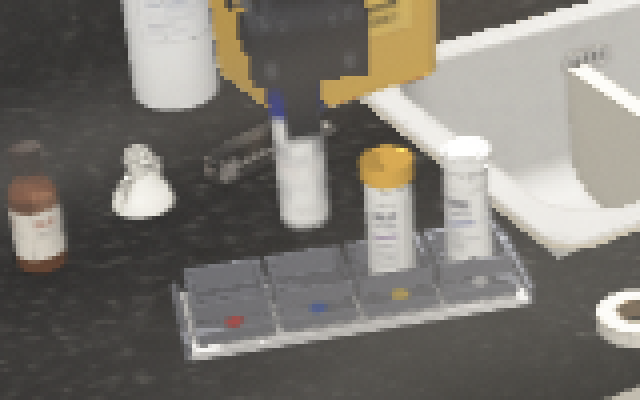

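>>> play_rows:
  increments:
    - [0, 0, 0, -30, 0, 0, 0]
    - [0, 0, 5, -35, 0, 0, 0]
    - [0, 0, 15, -25, 0, 0, 0]
    - [0, 1, 35, -5, 0, 0, -0.02]
    - [0, 1, 50, 0, 0, 0, -0.027]
    - [0, 1, 50, 0, 0, 0, -0.027]
    - [0, 1, 50, 0, 0, 0, -0.027]
    - [0, 1, 50, 0, 0, 0, -0.027]

```text
clock: 17.85
tool_pos: [0.4521, 0.0214, 0.2147]
eef_rot: [0.997, -0.073, 0.006, -0.004]
contact_force: [0.5, -0.4, -1.2]
opening: 0.381
```

```bash
python3 - <<'E'
from h import *
from plant import r
s=r.get_state();st(s)
plan(s,[.427,-.267,.19],3,n=8,hand=0)
E
```

```text
17.85 [0.4521 0.0214 0.2147] yaw [ 0.989 -0.146  0.011] z [ 0.013  0.007 -1.   ] F [ 0.5 -0.4 -1.2] 0.381 [ 0.21  0.49 -0.53  2.05  0.38  0.68 -0.71]
max shift 43.0 turn 0.029
[0, 1.0, 26.0, 2.0, -0.001, -0.001, -0.018],[0, 2.0, 42.0, 3.0, -0.001, -0.002, -0.029],[0, 1.0, 43.0, 3.0, -0.001, -0.002, -0.029],[0, -1.0, 43.0, 4.0, -0.001, -0.002, -0.029],[0, -2.0, 42.0, 3.0, -0.001, -0.002, -0.029],[0, -3.0, 42.0, 4.0, -0.001, -0.002, -0.029],[0, -3.6, 34.1, 2.8, -0.001, -0.001, -0.024],[0, -2.2, 17.0, 1.5, -0.001, -0.0, -0.012],
```

>>> play_rows:
  increments:
    - [0, 1, 30, 2, -0.001, -0.001, -0.018]
    - [0, 2, 42, 3, -0.001, -0.002, -0.029]
    - [0, 1, 43, 3, -0.001, -0.002, -0.029]
    - [0, -1, 43, 4, -0.001, -0.002, -0.029]
    - [0, -2, 42, 3, -0.001, -0.002, -0.029]
    - [0, -3, 42, 4, -0.001, -0.002, -0.029]
    - [0, -4, 30, 3, -0.001, -0.001, -0.024]
    - [0, -2, 12, 2, -0.001, 0, -0.012]

```text
clock: 18.85
tool_pos: [0.424, -0.2754, 0.1924]
eef_rot: [1.0, 0.027, 0.002, 0.003]
contact_force: [-1.0, 1.8, -0.6]
opening: 0.378
```

```bash
python3 - <<'E'
from h import *
from plant import r
s=r.get_state();st(s)
plan(s,[.427,-.267,.07],3,n=7,hand=0)
E
```

```text
18.85 [ 0.424  -0.2754  0.1924] yaw [0.999 0.054 0.005] z [ 0.005 -0.005 -1.   ] F [-1.   1.8 -0.6] 0.378 [ 0.85  0.6  -0.59  1.93  0.48  0.75  0.04]
max shift 21.0 turn 0.001
[0, 0.0, -1.0, 13.0, 0.001, -0.0, 0.0],[0, 1.0, -1.0, 21.0, 0.001, -0.001, 0.0],[0, 0.0, -2.0, 21.0, 0.001, -0.001, 0.0],[0, 1.0, -1.0, 21.0, 0.001, -0.001, 0.0],[0, 0.0, -2.0, 21.0, 0.001, -0.001, 0.001],[0, 0.7, -1.0, 16.9, 0.0, -0.0, 0.0],[0, 0.4, -0.5, 8.5, 0.0, -0.001, 0.001],[0, 0, 0, 0, 0, 0, 0],
```

>>> play_rows:
  increments:
    - [0, 0, -3, 8, 0.001, 0, 0]
    - [0, 1, -4, 21, 0.001, -0.001, 0]
    - [0, 0, -2, 21, 0.001, -0.001, 0]
    - [0, 1, -1, 21, 0.001, -0.001, 0]
    - [0, 0, 0, 21, 0.001, -0.001, 0.001]
    - [0, 0.5, 0, 17, 0, 0, 0]
    - [0, 0.5, 0, 9, 0, -0.001, 0.001]
    - [0, 0, 0, 0, 0, 0, 0]

```text
clock: 19.85
tool_pos: [0.4309, -0.2496, 0.0715]
eef_rot: [0.999, 0.034, 0.002, -0.004]
contact_force: [-0.1, -0.3, 1.0]
opening: 0.377
```

```bash
python3 - <<'E'
from h import *
from plant import r
s=r.get_state();st(s)
plan(s,[.427,-.267,.042],3,n=4,hand=0)
E
```

```text
19.85 [ 0.4309 -0.2496  0.0715] yaw [0.998 0.068 0.004] z [ 0.003  0.008 -1.   ] F [-0.1 -0.3  1. ] 0.377 [ 0.69  0.78 -0.41  2.05  0.68  0.45 -0.17]
max shift 11.0 turn 0.006
[0, -1.0, 4.0, 6.0, -0.002, -0.001, 0.003],[0, -2.0, 6.0, 11.0, -0.003, -0.001, 0.006],[0, -1.4, 4.9, 8.2, -0.002, -0.001, 0.004],[0, -0.6, 2.4, 4.2, -0.001, -0.001, 0.002],[0, 0, 0, 0, 0, 0, 0],[0, 0, 0, 0, 0, 0, 0],[0, 0, 0, 0, 0, 0, 0],[0, 0, 0, 0, 0, 0, 0],
```

>>> play_rows:
  increments:
    - [0, -1, 5, 0, -0.002, -0.001, 0.004]
    - [0, -1, 6, 0, -0.002, -0.001, 0.005]
    - [0, -1, 4, 0, -0.002, -0.001, 0.004]
    - [0, 0, 2, 0, -0.002, 0, 0.002]
    - [0, 0, 0, 0, 0, 0, 0]
    - [0, 0, 0, 7, 0, 0, 0]
    - [0, 0, 0, 7, 0, 0, 0]
    - [0, 0, 0, 0, 0, 0, 0]

```text
clock: 20.85
tool_pos: [0.4297, -0.2683, 0.058]
eef_rot: [1.0, 0.025, 0.002, 0.001]
contact_force: [-0.0, 0.3, 0.2]
opening: 0.374
```

```bash
python3 - <<'E'
from h import *
from plant import r
s=r.get_state();st(s)
plan(s,[.427,-.267,.042],3,n=3,hand=0)
E
```

```text
20.85 [ 0.4297 -0.2683  0.058 ] yaw [0.999 0.051 0.003] z [ 0.003 -0.002 -1.   ] F [-0.   0.3  0.2] 0.374 [ 0.7   0.8  -0.38  2.04  0.7   0.43 -0.17]
max shift 5.5 turn 0.001
[0, -1.0, -0.0, 5.0, 0.001, -0.001, -0.0],[0, -0.8, -0.7, 5.5, 0.0, -0.001, -0.001],[0, -0.9, -0.8, 5.4, 0.001, -0.001, -0.0],[0, 0, 0, 0, 0, 0, 0],[0, 0, 0, 0, 0, 0, 0],[0, 0, 0, 0, 0, 0, 0],[0, 0, 0, 0, 0, 0, 0],[0, 0, 0, 0, 0, 0, 0],
```

>>> play_rows:
  increments:
    - [0, -1, 0, 5, 0.001, -0.001, 0]
    - [0, -1, 0, 5.5, 0, -0.001, 0]
    - [0, -0.5, 0, 5, 0.001, -0.001, 0]
    - [0, 0, 0, 0, 0, 0, 0]
    - [0, 0, 0, 0, 0, 0, 0]
    - [0.45, 0, 0, 0, 0, 0, 0]
    - [0.55, 0, 0, 0, 0, 0, 0]
    - [0.65, 0, 0, 0, 0, 0, 0]

```text
clock: 21.85
tool_pos: [0.4275, -0.2684, 0.0416]
eef_rot: [1.0, 0.026, 0.0, -0.0]
contact_force: [0.5, 0.4, 0.6]
opening: 0.637
```

```bash
python3 - <<'E'
from h import *
from plant import r
s=r.get_state();st(s)
cv2.imwrite('pics/s10.png',r.snapshot('scene')[130:230,330:490,::-1].repeat(4,0).repeat(4,1))
E
```

```text
21.85 [ 0.4275 -0.2684  0.0416] yaw [0.999 0.051 0.   ] z [ 0.  0. -1.] F [0.5 0.4 0.6] 0.637 [ 0.68  0.83 -0.35  2.04  0.72  0.39 -0.19]
```

View pics/s10.png

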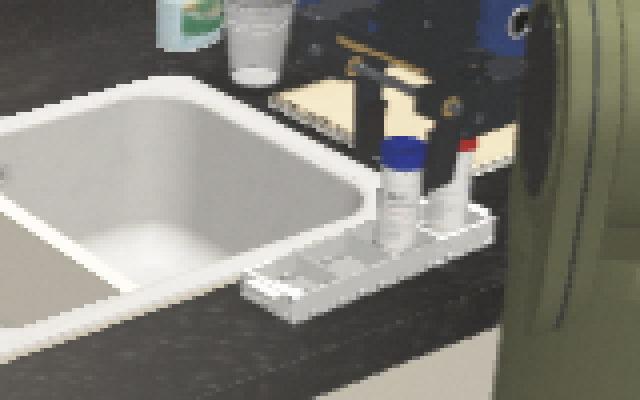

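>>> play_rows:
  increments:
    - [0.75, 0, 0, -15, 0, 0, 0]
    - [0.8, 0, 0, -30, 0, 0, 0]
    - [0.8, 0, 0, -40, 0, 0, 0]
    - [0.8, 0, -15, -40, 0, 0, 0.01]
    - [0.8, 0, -40, -20, 0, 0, 0.03]
    - [0.8, 2, -50, 0, 0, 0, 0.035]
    - [0.8, 2, -50, 0, 0, 0, 0.035]
    - [0.8, 3, -50, 0, 0, 0, 0.035]

```text
clock: 22.9
tool_pos: [0.4368, -0.0629, 0.1916]
eef_rot: [0.998, -0.055, 0.001, 0.0]
contact_force: [0.0, 0.1, -1.0]
opening: 0.803
```

```bash
python3 - <<'E'
from h import *
from plant import r
s=r.get_state();st(s)
plan(s,[.488,.217,.19],-16.5,n=7,hand=.8)
E
```

```text
22.9 [ 0.4368 -0.0629  0.1916] yaw [ 0.994 -0.109  0.003] z [ 0.003 -0.001 -1.   ] F [ 0.   0.1 -1. ] 0.803 [ 0.38  0.52 -0.52  2.1   0.43  0.62 -0.55]
max shift 49.0 turn 0.031
[0.8, 2.0, -29.0, 0.0, 0.0, -0.0, 0.018],[0.8, 3.0, -49.0, 0.0, 0.0, -0.001, 0.031],[0.8, 1.0, -49.0, 0.0, 0.0, -0.0, 0.031],[0.8, -1.0, -49.0, 0.0, 0.0, -0.001, 0.031],[0.8, -2.0, -49.0, 1.0, 0.0, -0.0, 0.031],[0.8, -2.5, -39.5, 0.3, 0.0, -0.0, 0.024],[0.8, -1.8, -19.7, 0.2, 0.0, -0.001, 0.012],[0.8, 0, 0, 0, 0, 0, 0],
```

>>> play_rows:
  increments:
    - [0.8, 2, -38, 0, 0, 0, 0.018]
    - [0.8, 3, -49, 0, 0, -0.001, 0.031]
    - [0.8, 1, -49, 0, 0, 0, 0.031]
    - [0.8, -1, -49, 0, 0, -0.001, 0.031]
    - [0.8, -2, -45, 1, 0, 0, 0.031]
    - [0.8, -3, -34, 0, 0, 0, 0.024]
    - [0.8, -2, -14, 0, 0, -0.001, 0.012]
    - [0.8, 0, 0, 0, 0, 0, 0]

```text
clock: 23.9
tool_pos: [0.4845, 0.2236, 0.191]
eef_rot: [0.99, -0.143, 0.0, -0.0]
contact_force: [0.5, -1.4, -0.1]
opening: 0.8
```

```bash
python3 - <<'E'
from h import *
from plant import r
s=r.get_state();st(s)
tt=r.get_calibration('top');sc=r.get_calibration('scene')
b=r.snapshot('scene')[:,:,::-1].copy();a=r.snapshot('top')[:,:,::-1].copy()
for k in ('red','blue'):
    p,_=cap(a,k,(400,200,70,45));q,_=cap(b,k,(400,140,60,45));print(k,p,q,tri([(tt,*p),(sc,*q)]))
plan(s,[.488,.217,.09],-16.5,n=6,hand=.8)
E
```

```text
23.9 [0.4845 0.2236 0.191 ] yaw [ 0.959 -0.284  0.001] z [ 0.001 -0.    -1.   ] F [ 0.5 -1.4 -0.1] 0.8 [-0.26  0.61 -0.42  1.85  0.35  0.75 -1.16]
red [457.13907285 228.25165563] [443.67123288 163.23287671] (array([ 0.42971605, -0.3269247 ,  0.0889634 ]), [np.float64(0.1), np.float64(0.1)])
blue [435.344 228.688] [430.60526316 167.56578947] (array([ 0.42692848, -0.2690077 ,  0.09044201]), [np.float64(1.0), np.float64(1.0)])
max shift 21.0 turn 0.001
[0.8, 1.0, 1.0, 13.0, -0.0, -0.0, 0.0],[0.8, 1.0, 1.0, 21.0, -0.0, -0.0, 0.0],[0.8, 1.0, 1.0, 21.0, -0.0, -0.0, 0.0],[0.8, 1.0, 1.0, 21.0, -0.0, -0.0, 0.0],[0.8, 0.8, 0.9, 16.7, -0.0, -0.001, 0.0],[0.8, 0.4, 0.5, 8.3, -0.0, 0.0, 0.0],[0.8, 0, 0, 0, 0, 0, 0],[0.8, 0, 0, 0, 0, 0, 0],
```

>>> play_rows:
  increments:
    - [0.8, 1, 1, 13, 0, 0, 0]
    - [0.8, 1, 1, 21, 0, 0, 0]
    - [0.8, 1, 1, 21, 0, 0, 0]
    - [0.8, 1, 1, 21, 0, 0, 0]
    - [0.8, 1, 1, 17, 0, 0, 0]
    - [0.8, 0, 0, 8, 0, 0, 0]
    - [0.8, 0, 0, 0, 0, 0, 0]
    - [0.8, 0, 0, 0, 0, 0, 0]

```text
clock: 25.0
tool_pos: [0.4876, 0.202, 0.0836]
eef_rot: [0.989, -0.151, -0.001, 0.005]
contact_force: [-0.8, -0.5, -0.3]
opening: 0.796
```

```bash
python3 - <<'E'
from h import *
from plant import r
s=r.get_state();st(s)
plan(s,[.488,.217,.049],-16.5,n=4,hand=.8)
E
```

```text
25.0 [0.4876 0.202  0.0836] yaw [ 0.954 -0.298 -0.   ] z [-0.003 -0.009 -1.   ] F [-0.8 -0.5 -0.3] 0.796 [-0.3   0.77 -0.31  1.95  0.47  0.5  -1.25]
max shift 12.0 turn 0.005
[0.8, -1.0, -3.0, 7.0, 0.002, 0.0, -0.003],[0.8, -1.0, -5.0, 12.0, 0.004, 0.0, -0.005],[0.8, -1.4, -4.4, 10.3, 0.003, 0.0, -0.005],[0.8, -0.6, -2.2, 5.2, 0.001, 0.001, -0.002],[0.8, 0, 0, 0, 0, 0, 0],[0.8, 0, 0, 0, 0, 0, 0],[0.8, 0, 0, 0, 0, 0, 0],[0.8, 0, 0, 0, 0, 0, 0],
```

>>> play_rows:
  increments:
    - [0.8, -1, -5, 4, 0.002, 0, -0.003]
    - [0.8, -1, -6, 8, 0.004, 0, -0.005]
    - [0.8, -1, -4, 10, 0.003, 0, -0.005]
    - [0.8, -0.5, -2, 8, 0.001, 0, -0.002]
    - [0.8, 0, 0, 4, 0, 0, 0]
    - [0.7, 0, 0, 0, 0, 0, 0]
    - [0.6, 0, 0, 0, 0, 0, 0]
    - [0.55, 0, 0, 0, 0, 0, 0]

```text
clock: 26.0
tool_pos: [0.49, 0.2213, 0.048]
eef_rot: [0.99, -0.143, 0.001, -0.001]
contact_force: [-1.2, 0.8, 0.2]
opening: 0.557
```

```bash
python3 - <<'E'
from h import *
from plant import r
s=r.get_state();st(s)
plan(s,[.488,.217,.049],-16.5,n=2,hand=.5)
E
```

```text
26.0 [0.49   0.2213 0.048 ] yaw [ 0.959 -0.282  0.001] z [ 0.002  0.002 -1.   ] F [-1.2  0.8  0.2] 0.557 [-0.35  0.83 -0.27  1.95  0.5   0.42 -1.28]
max shift 2.4 turn 0.002
[0.5, -0.3, 2.3, -0.5, -0.001, -0.0, 0.001],[0.5, -0.4, 2.4, -0.5, -0.002, -0.001, 0.001],[0.5, 0, 0, 0, 0, 0, 0],[0.5, 0, 0, 0, 0, 0, 0],[0.5, 0, 0, 0, 0, 0, 0],[0.5, 0, 0, 0, 0, 0, 0],[0.5, 0, 0, 0, 0, 0, 0],[0.5, 0, 0, 0, 0, 0, 0],
```

>>> play_rows:
  increments:
    - [0.5, -0.5, 2.5, -0.5, -0.001, 0, 0.001]
    - [0.5, -0.5, 2, -0.5, -0.001, 0, 0.001]
    - [0, 0, 0, 0, 0, 0, 0]
    - [0, 0, 0, 0, 0, 0, 0]
    - [0, 0, 0, 0, 0, 0, 0]
    - [0, 0, 0, -10, 0, 0, 0]
    - [0, 0, 0, -20, 0, 0, 0]
    - [0, 0, 0, -30, 0, 0, 0]

```text
clock: 27.0
tool_pos: [0.4862, 0.216, 0.1102]
eef_rot: [0.99, -0.144, -0.001, 0.001]
contact_force: [-0.3, 0.3, 0.0]
opening: 0.378
```

```bash
python3 - <<'E'
from h import *
from plant import r
s=r.get_state();st(s)
cv2.imwrite('pics/s11.png',r.snapshot('scene')[160:260,180:340,::-1].repeat(4,0).repeat(4,1))
E
```

```text
27.0 [0.4862 0.216  0.1102] yaw [ 0.959 -0.284 -0.002] z [-0.003 -0.002 -1.   ] F [-0.3  0.3  0. ] 0.378 [-0.29  0.73 -0.35  1.93  0.44  0.57 -1.23]
```

View pics/s11.png

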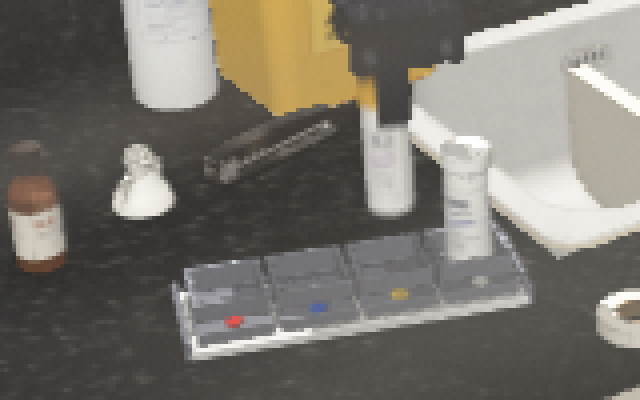

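>>> play_rows:
  increments:
    - [0, 0, 0, -30, 0, 0, 0]
    - [0, 0, 5, -35, 0, 0, 0]
    - [0, 0, 15, -25, 0, 0, 0]
    - [0, 1, 35, -5, 0, 0, -0.02]
    - [0, 1, 48, 0, 0, 0, -0.03]
    - [0, 1, 48, 0, 0, 0, -0.03]
    - [0, 1, 48, 0, 0, 0, -0.03]
    - [0, 1, 45, 0, 0, 0, -0.03]

```text
clock: 28.05
tool_pos: [0.4363, -0.0228, 0.2154]
eef_rot: [0.998, -0.068, 0.006, -0.003]
contact_force: [0.1, -0.8, -0.9]
opening: 0.383
```

```bash
python3 - <<'E'
from h import *
from plant import r
s=r.get_state();st(s)
plan(s,[.4244,-.2145,.17],3,n=7,hand=0)
E
```

```text
28.05 [ 0.4363 -0.0228  0.2154] yaw [ 0.991 -0.135  0.012] z [ 0.012  0.005 -1.   ] F [ 0.1 -0.8 -0.9] 0.383 [ 0.32  0.47 -0.54  2.09  0.38  0.66 -0.61]
max shift 33.0 turn 0.033
[0, 1.0, 20.0, 5.0, -0.001, -0.001, -0.019],[0, 2.0, 33.0, 8.0, -0.001, -0.002, -0.032],[0, 1.0, 33.0, 8.0, -0.001, -0.002, -0.033],[0, -0.0, 33.0, 7.0, -0.001, -0.002, -0.032],[0, -2.0, 33.0, 8.0, -0.001, -0.002, -0.033],[0, -2.1, 26.7, 5.8, -0.0, -0.002, -0.026],[0, -1.4, 13.3, 3.0, -0.001, -0.001, -0.013],[0, 0, 0, 0, 0, 0, 0],
```

>>> play_rows:
  increments:
    - [0, 1, 24, 5, -0.001, -0.001, -0.019]
    - [0, 2, 33, 8, -0.001, -0.002, -0.032]
    - [0, 1, 33, 8, -0.001, -0.002, -0.033]
    - [0, 0, 32, 7, -0.001, -0.002, -0.032]
    - [0, -2, 28, 8, -0.001, -0.002, -0.033]
    - [0, -2, 20, 6, 0, -0.002, -0.026]
    - [0, -1, 8, 3, -0.001, -0.001, -0.013]
    - [0, 0, 0, 0, 0, 0, 0]

```text
clock: 29.05
tool_pos: [0.422, -0.2106, 0.1714]
eef_rot: [1.0, 0.026, 0.001, 0.002]
contact_force: [0.8, -0.0, -1.2]
opening: 0.376
```

```bash
python3 - <<'E'
from h import *
from plant import r
s=r.get_state();st(s)
plan(s,[.4244,-.2145,.08],3,n=6,hand=0)
E
```

```text
29.05 [ 0.422  -0.2106  0.1714] yaw [0.999 0.052 0.003] z [ 0.003 -0.004 -1.   ] F [ 0.8 -0.  -1.2] 0.376 [ 0.72  0.59 -0.55  2.05  0.52  0.64 -0.13]
max shift 19.0 turn 0.001
[0, 0.0, 0.0, 11.0, 0.001, -0.0, -0.0],[0, 0.0, 1.0, 19.0, 0.001, -0.001, -0.0],[0, 1.0, 1.0, 19.0, 0.001, -0.0, -0.0],[0, 0.0, 1.0, 19.0, 0.001, -0.001, -0.0],[0, 0.7, 0.6, 15.6, 0.0, -0.0, -0.0],[0, 0.4, 0.3, 7.8, 0.0, -0.001, -0.001],[0, 0, 0, 0, 0, 0, 0],[0, 0, 0, 0, 0, 0, 0],
```

>>> play_rows:
  increments:
    - [0, 0, 1, 11, 0.001, 0, 0]
    - [0, 0, 3, 19, 0.001, 0, 0]
    - [0, 0, 3, 19, 0.001, 0, 0]
    - [0, 0, 3, 19, 0.001, 0, 0]
    - [0, 0, 2, 14, 0, 0, 0]
    - [0, 0, 1, 8, 0, 0, 0]
    - [0, 0, 0, 0, 0, 0, 0]
    - [0, 0, 0, 0, 0, 0, 0]

```text
clock: 30.05
tool_pos: [0.426, -0.2166, 0.0783]
eef_rot: [1.0, 0.031, 0.003, -0.001]
contact_force: [0.3, -0.0, -1.5]
opening: 0.377
```

```bash
python3 - <<'E'
from h import *
from plant import r
s=r.get_state();st(s)
plan(s,[.4244,-.2145,.06],3,n=5,hand=0)
E
```

```text
30.05 [ 0.426  -0.2166  0.0783] yaw [0.998 0.062 0.006] z [ 0.006  0.003 -1.   ] F [ 0.3 -0.  -1.5] 0.377 [ 0.62  0.75 -0.39  2.11  0.69  0.4  -0.26]
max shift 5.0 turn 0.003
[0, -0.0, -0.0, 3.0, -0.0, -0.001, 0.002],[0, -0.0, -1.0, 5.0, -0.001, -0.002, 0.003],[0, -1.0, -1.0, 5.0, -0.001, -0.001, 0.002],[0, -0.3, -0.1, 3.5, -0.0, -0.001, 0.002],[0, -0.2, -0.1, 1.8, -0.001, -0.001, 0.001],[0, 0, 0, 0, 0, 0, 0],[0, 0, 0, 0, 0, 0, 0],[0, 0, 0, 0, 0, 0, 0],
```

>>> play_rows:
  increments:
    - [0, 0, 0, 4, 0, -0.001, 0.002]
    - [0, 0, 0, 7, -0.001, -0.002, 0.003]
    - [0, -0.5, 0, 7, -0.001, -0.001, 0.002]
    - [0, -0.5, 0, 7, 0, -0.001, 0.001]
    - [0, 0, 0, 5, 0, -0.001, 0.001]
    - [0, 0, 0, 3, 0, 0, 0]
    - [0, 0, 0, 0, 0, 0, 0]
    - [0, 0, 0, 0, 0, 0, 0]

```text
clock: 31.05
tool_pos: [0.4257, -0.2168, 0.0436]
eef_rot: [1.0, 0.026, 0.001, -0.0]
contact_force: [-0.5, 0.1, -0.3]
opening: 0.376
```

```bash
python3 - <<'E'
from h import *
from plant import r
s=r.get_state();st(s)
plan(s,[.4244,-.2145,.042],3,n=2,hand=0)
E
```

```text
31.05 [ 0.4257 -0.2168  0.0436] yaw [0.999 0.053 0.001] z [ 0.001  0.    -1.   ] F [-0.5  0.1 -0.3] 0.376 [ 0.56  0.81 -0.29  2.13  0.75  0.31 -0.32]
max shift 1.2 turn 0.001
[0, -0.6, -1.2, 0.8, 0.0, -0.001, 0.0],[0, -0.5, -1.1, 0.8, 0.0, -0.0, 0.0],[0, 0, 0, 0, 0, 0, 0],[0, 0, 0, 0, 0, 0, 0],[0, 0, 0, 0, 0, 0, 0],[0, 0, 0, 0, 0, 0, 0],[0, 0, 0, 0, 0, 0, 0],[0, 0, 0, 0, 0, 0, 0],
```

>>> play_rows:
  increments:
    - [0, -0.5, -1, 1, 0, 0, 0]
    - [0, -0.5, -1, 1, 0, 0, 0]
    - [0, 0, 0, 0, 0, 0, 0]
    - [0.45, 0, 0, 0, 0, 0, 0]
    - [0.55, 0, 0, 0, 0, 0, 0]
    - [0.65, 0, 0, 0, 0, 0, 0]
    - [0.75, 0, 0, 0, 0, 0, 0]
    - [0.75, 0, 0, -15, 0, 0, 0]

```text
clock: 32.05
tool_pos: [0.4244, -0.2146, 0.0566]
eef_rot: [1.0, 0.026, 0.0, -0.0]
contact_force: [-0.4, -0.1, 0.3]
opening: 0.749
```

```bash
python3 - <<'E'
from h import *
from plant import r
s=r.get_state();st(s)
cv2.imwrite('pics/s12.png',r.snapshot('scene')[130:230,330:490,::-1].repeat(4,0).repeat(4,1))
E
```

```text
32.05 [ 0.4244 -0.2146  0.0566] yaw [0.999 0.053 0.001] z [ 0.001  0.    -1.   ] F [-0.4 -0.1  0.3] 0.749 [ 0.57  0.78 -0.32  2.12  0.73  0.34 -0.31]
```

View pics/s12.png

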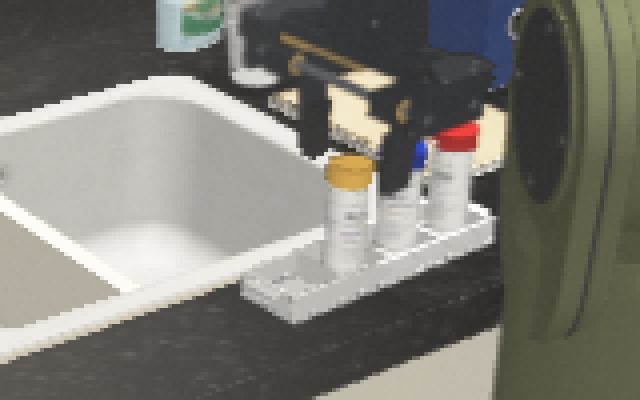

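Yellow stands in the third cell from the right, with its cap at zoom (350,172). White is next.

>>> play_rows:
  increments:
    - [0.8, 0, 0, -25, 0, 0, 0]
    - [0.8, 0, 0, -40, 0, 0, 0]
    - [0.8, 0, 0, -40, 0, 0, 0]
    - [0.8, 0, -15, -25, 0, 0, 0.01]
    - [0.8, 0, -40, 0, 0, 0, 0.04]
    - [0.8, 1, -48, 0, 0, 0, 0.04]
    - [0.8, 1, -48, 0, 0, 0, 0.04]
    - [0.8, 1, -48, 0, 0, 0, 0.04]

```text
clock: 33.1
tool_pos: [0.4328, -0.0162, 0.1915]
eef_rot: [0.998, -0.068, 0.004, 0.001]
contact_force: [1.2, 0.9, 0.1]
opening: 0.801
```

```bash
python3 - <<'E'
from h import *
from plant import r
s=r.get_state();st(s)
plan(s,[.475,.17,.19],-16.5,n=6,hand=.8)
E
```

```text
33.1 [ 0.4328 -0.0162  0.1915] yaw [ 0.991 -0.136  0.007] z [ 0.007 -0.003 -1.   ] F [1.2 0.9 0.1] 0.801 [ 0.27  0.5  -0.5   2.13  0.43  0.6  -0.68]
max shift 40.0 turn 0.032
[0.8, 2.0, -24.0, 0.0, 0.0, -0.001, 0.019],[0.8, 3.0, -40.0, 0.0, 0.0, -0.002, 0.032],[0.8, 1.0, -40.0, 0.0, 0.0, -0.001, 0.032],[0.8, 0.0, -39.0, 1.0, 0.001, -0.002, 0.031],[0.8, -0.6, -31.8, 0.2, 0.0, -0.001, 0.025],[0.8, -0.7, -15.9, 0.1, 0.0, -0.0, 0.013],[0.8, 0, 0, 0, 0, 0, 0],[0.8, 0, 0, 0, 0, 0, 0],
```

>>> play_rows:
  increments:
    - [0.8, 2, -30, 0, 0, -0.001, 0.019]
    - [0.8, 3, -40, 0, 0, -0.002, 0.032]
    - [0.8, 1, -40, 0, 0, -0.001, 0.032]
    - [0.8, 0, -36, 1, 0, -0.002, 0.031]
    - [0.8, -1, -26, 0, 0, -0.001, 0.025]
    - [0.8, -1, -12, 0, 0, 0, 0.013]
    - [0.8, 0, 0, 0, 0, 0, 0]
    - [0.8, 0, 0, 0, 0, 0, 0]

```text
clock: 34.1
tool_pos: [0.472, 0.1713, 0.1889]
eef_rot: [0.99, -0.144, 0.0, 0.001]
contact_force: [0.4, -0.5, -0.3]
opening: 0.799
```

```bash
python3 - <<'E'
from h import *
from plant import r
s=r.get_state();st(s)
w=r.get_calibration('wrist');i=r.snapshot('wrist')[:,:,::-1]
cv2.imwrite('pics/w13.png',i)
plan(s,[.475,.167,.09],-16.5,n=6,hand=.8)
print(proj(w,[.475,.167,.102]))
E
```

```text
34.1 [0.472  0.1713 0.1889] yaw [ 0.959 -0.284  0.001] z [ 0.    -0.003 -1.   ] F [ 0.4 -0.5 -0.3] 0.799 [-0.17  0.58 -0.43  1.94  0.37  0.7  -1.11]
max shift 21.0 turn 0.001
[0.8, 1.0, 0.0, 12.0, 0.0, -0.0, -0.0],[0.8, 1.0, 1.0, 21.0, 0.001, -0.0, -0.0],[0.8, 1.0, 1.0, 21.0, 0.001, -0.0, -0.0],[0.8, 0.0, 0.0, 20.0, 0.0, -0.001, -0.0],[0.8, 0.7, 0.7, 16.6, 0.0, -0.0, -0.0],[0.8, 0.3, 0.4, 8.3, 0.001, -0.0, -0.0],[0.8, 0, 0, 0, 0, 0, 0],[0.8, 0, 0, 0, 0, 0, 0],
(np.float64(319.4435224818677), np.float64(195.72294282580043))
```

View pics/w13.png

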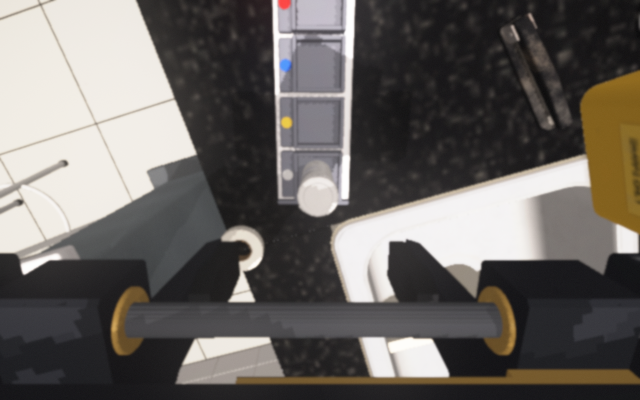

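The wrist view shows the white cap at (318,196), against a predicted (319,196), so they agree. I descend now.

>>> play_rows:
  increments:
    - [0.8, 1, 0, 12, 0, 0, 0]
    - [0.8, 0, -2, 21, 0, 0, 0]
    - [0.8, 0, -3, 21, 0, 0, 0]
    - [0.8, 0, -3, 20, 0, 0, 0]
    - [0.8, 0, -2, 16, 0, 0, 0]
    - [0.8, 0, -1, 8, 0, 0, 0]
    - [0.8, 0, 0, 0, 0, 0, 0]
    - [0.8, 0, 0, 0, 0, 0, 0]

```text
clock: 35.15
tool_pos: [0.476, 0.1742, 0.0849]
eef_rot: [0.989, -0.148, -0.001, 0.004]
contact_force: [-0.3, 0.5, 0.4]
opening: 0.799
```

```bash
python3 - <<'E'
from h import *
from plant import r
s=r.get_state();st(s)
plan(s,[.475,.167,.049],-16.5,n=4,hand=.8)
E
```

```text
35.15 [0.476  0.1742 0.0849] yaw [ 0.956 -0.292  0.   ] z [-0.002 -0.007 -1.   ] F [-0.3  0.5  0.4] 0.799 [-0.26  0.75 -0.3   2.02  0.49  0.46 -1.23]
max shift 13.0 turn 0.003
[0.8, 0.0, 1.0, 8.0, 0.002, -0.0, -0.002],[0.8, 1.0, 3.0, 13.0, 0.002, -0.0, -0.003],[0.8, 0.1, 2.0, 9.9, 0.002, -0.0, -0.002],[0.8, 0.1, 1.0, 5.0, 0.001, -0.0, -0.002],[0.8, 0, 0, 0, 0, 0, 0],[0.8, 0, 0, 0, 0, 0, 0],[0.8, 0, 0, 0, 0, 0, 0],[0.8, 0, 0, 0, 0, 0, 0],
```

>>> play_rows:
  increments:
    - [0.8, 0, 1, 8, 0.002, 0, -0.002]
    - [0.8, 0.5, 3, 13, 0.002, 0, -0.003]
    - [0.8, 0, 2, 10, 0.002, 0, -0.002]
    - [0.8, 0, 1.5, 5, 0.001, 0, -0.002]
    - [0.8, 0, 0, 0, 0, 0, 0]
    - [0.7, 0, 0, 0, 0, 0, 0]
    - [0.6, 0, 0, 0, 0, 0, 0]
    - [0.55, 0, 0, 0, 0, 0, 0]

```text
clock: 36.15
tool_pos: [0.4758, 0.1671, 0.0489]
eef_rot: [0.99, -0.143, 0.002, -0.002]
contact_force: [0.2, -0.6, -0.6]
opening: 0.551
```

```bash
python3 - <<'E'
from h import *
from plant import r
s=r.get_state();st(s)
plan(s,[.475,.167,.049],-16.5,n=2,hand=.5)
E
```

```text
36.15 [0.4758 0.1671 0.0489] yaw [ 0.959 -0.284  0.003] z [ 0.004  0.003 -1.   ] F [ 0.2 -0.6 -0.6] 0.551 [-0.28  0.81 -0.24  2.05  0.55  0.34 -1.26]
max shift 0.4 turn 0.002
[0.5, -0.4, 0.2, -0.0, -0.002, -0.002, 0.0],[0.5, -0.4, 0.1, -0.1, -0.002, -0.001, 0.0],[0.5, 0, 0, 0, 0, 0, 0],[0.5, 0, 0, 0, 0, 0, 0],[0.5, 0, 0, 0, 0, 0, 0],[0.5, 0, 0, 0, 0, 0, 0],[0.5, 0, 0, 0, 0, 0, 0],[0.5, 0, 0, 0, 0, 0, 0],
```

>>> play_rows:
  increments:
    - [0.3, -0.5, 0, 0, -0.002, -0.002, 0]
    - [0, 0, 0, 0, -0.001, -0.001, 0]
    - [0, 0, 0, 0, 0, 0, 0]
    - [0, 0, 0, 0, 0, 0, 0]
    - [0, 0, 0, 0, 0, 0, 0]
    - [0, 0, 0, -10, 0, 0, 0]
    - [0, 0, 0, -20, 0, 0, 0]
    - [0, 0, 0, -30, 0, 0, 0]

```text
clock: 37.15
tool_pos: [0.4738, 0.1666, 0.11]
eef_rot: [0.99, -0.143, -0.002, 0.001]
contact_force: [-0.1, -0.2, -0.5]
opening: 0.38
```

```bash
python3 - <<'E'
from h import *
from plant import r
s=r.get_state();st(s)
cv2.imwrite('pics/s14.png',r.snapshot('scene')[130:250,180:480,::-1].repeat(2,0).repeat(2,1))
E
```

```text
37.15 [0.4738 0.1666 0.11  ] yaw [ 0.959 -0.283 -0.003] z [-0.004 -0.002 -1.   ] F [-0.1 -0.2 -0.5] 0.38 [-0.21  0.7  -0.35  2.01  0.47  0.51 -1.19]
```

View pics/s14.png

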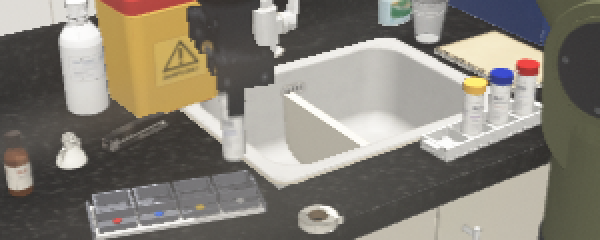

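White is held, and the other three stand in the rack.

>>> play_rows:
  increments:
    - [0, 0, 0, -25, 0, 0, 0]
    - [0, 0, 5, -25, 0, 0, 0]
    - [0, 0, 20, -15, 0, 0, -0.01]
    - [0, 1, 35, -5, 0, 0, -0.03]
    - [0, 1, 45, 0, 0, 0, -0.035]
    - [0, 1, 45, 0, 0, 0, -0.035]
    - [0, 1, 45, 0, 0, 0, -0.035]
    - [0, 1, 42, 0, 0, 0, -0.035]

```text
clock: 38.2
tool_pos: [0.4309, -0.0675, 0.1895]
eef_rot: [0.999, -0.047, 0.006, -0.002]
contact_force: [0.4, -0.3, -1.4]
opening: 0.378
```

```bash
python3 - <<'E'
from h import *
from plant import r
s=r.get_state();st(s)
plan(s,[.422,-.1625,.16],3,n=6,hand=0)
E
```

```text
38.2 [ 0.4309 -0.0675  0.1895] yaw [ 0.996 -0.093  0.011] z [ 0.011  0.004 -1.   ] F [ 0.4 -0.3 -1.4] 0.378 [ 0.42  0.51 -0.54  2.13  0.46  0.6  -0.55]
max shift 20.0 turn 0.031
[0, -0.0, 12.0, 4.0, -0.0, -0.001, -0.018],[0, -0.0, 20.0, 6.0, -0.001, -0.002, -0.03],[0, -1.0, 20.0, 6.0, -0.001, -0.003, -0.031],[0, -2.0, 20.0, 6.0, -0.001, -0.002, -0.03],[0, -1.8, 15.5, 4.8, -0.001, -0.002, -0.025],[0, -1.0, 7.7, 2.4, 0.0, -0.001, -0.012],[0, 0, 0, 0, 0, 0, 0],[0, 0, 0, 0, 0, 0, 0],
```

>>> play_rows:
  increments:
    - [0, 0, 14, 4, 0, -0.001, -0.018]
    - [0, 0, 20, 6, -0.001, -0.002, -0.03]
    - [0, -1, 20, 6, -0.001, -0.003, -0.031]
    - [0, -1, 17, 6, -0.001, -0.002, -0.03]
    - [0, -1, 11, 5, -0.001, -0.002, -0.025]
    - [0, 0, 4, 2, 0, -0.001, -0.012]
    - [0, 0, 0, 0, 0, 0, 0]
    - [0, 0, 0, 0, 0, 0, 0]

```text
clock: 39.2
tool_pos: [0.4226, -0.1599, 0.1616]
eef_rot: [1.0, 0.025, 0.001, 0.002]
contact_force: [0.3, 0.1, -1.2]
opening: 0.381
```

```bash
python3 - <<'E'
from h import *
from plant import r
s=r.get_state();st(s)
plan(s,[.422,-.1625,.075],3,n=6,hand=0)
E
```

```text
39.2 [ 0.4226 -0.1599  0.1616] yaw [0.999 0.051 0.002] z [ 0.002 -0.003 -1.   ] F [ 0.3  0.1 -1.2] 0.381 [ 0.61  0.59 -0.55  2.11  0.56  0.59 -0.29]
max shift 18.0 turn 0.001
[0, -0.0, 0.0, 11.0, 0.0, -0.0, -0.0],[0, -0.0, 1.0, 18.0, 0.001, -0.0, -0.0],[0, -0.0, 0.0, 18.0, 0.001, -0.0, -0.001],[0, -0.0, 1.0, 18.0, 0.001, -0.001, -0.0],[0, -0.6, 0.2, 14.4, 0.0, -0.0, -0.0],[0, -0.3, 0.1, 7.2, 0.0, -0.001, -0.001],[0, 0, 0, 0, 0, 0, 0],[0, 0, 0, 0, 0, 0, 0],
```

>>> play_rows:
  increments:
    - [0, 0, 1, 11, 0, 0, 0]
    - [0, 0, 3, 18, 0.001, 0, 0]
    - [0, 0, 3, 18, 0.001, 0, 0]
    - [0, 0, 3, 18, 0.001, 0, 0]
    - [0, 0, 2, 12, 0, 0, 0]
    - [0, 0, 1, 6, 0, 0, 0]
    - [0, 0, 0, 0, 0, 0, 0]
    - [0, 0, 0, 0, 0, 0, 0]

```text
clock: 40.2
tool_pos: [0.4249, -0.1707, 0.0748]
eef_rot: [1.0, 0.028, 0.002, -0.0]
contact_force: [-0.1, 0.4, -0.1]
opening: 0.378
```

```bash
python3 - <<'E'
from h import *
from plant import r
s=r.get_state();st(s)
plan(s,[.422,-.1625,.042],3,n=6,hand=0)
E
```

```text
40.2 [ 0.4249 -0.1707  0.0748] yaw [0.998 0.055 0.003] z [ 0.003  0.001 -1.   ] F [-0.1  0.4 -0.1] 0.378 [ 0.51  0.74 -0.36  2.17  0.75  0.36 -0.43]
max shift 7.0 turn 0.001
[0, -0.0, -1.0, 4.0, -0.0, -0.0, 0.0],[0, -1.0, -2.0, 7.0, -0.0, -0.001, 0.001],[0, -0.0, -2.0, 7.0, -0.0, -0.001, 0.001],[0, -1.0, -2.0, 7.0, -0.0, -0.001, 0.0],[0, -0.3, -0.9, 5.2, -0.0, -0.0, 0.001],[0, -0.2, -0.4, 2.6, -0.001, -0.0, 0.0],[0, 0, 0, 0, 0, 0, 0],[0, 0, 0, 0, 0, 0, 0],
```

>>> play_rows:
  increments:
    - [0, 0, -3, 2, 0, 0, 0]
    - [0, -1, -3, 6, 0, -0.001, 0.001]
    - [0, 0, -2, 7, 0, -0.001, 0.001]
    - [0, -1, 0, 7, 0, -0.001, 0]
    - [0, -0.5, 0, 6, 0, 0, 0.001]
    - [0, 0, 0, 4, 0, 0, 0]
    - [0, 0, 0, 0, 0, 0, 0]
    - [0, 0, 0, 0, 0, 0, 0]

```text
clock: 41.2
tool_pos: [0.4226, -0.1622, 0.0411]
eef_rot: [1.0, 0.026, 0.001, -0.0]
contact_force: [0.2, 0.5, -0.7]
opening: 0.373
```

```bash
python3 - <<'E'
from h import *
from plant import r
s=r.get_state();st(s)
plan(s,[.422,-.1625,.0415],3,n=2,hand=0)
E
```

```text
41.2 [ 0.4226 -0.1622  0.0411] yaw [0.999 0.052 0.002] z [ 0.002  0.    -1.   ] F [ 0.2  0.5 -0.7] 0.373 [ 0.41  0.8  -0.24  2.2   0.83  0.23 -0.52]
max shift 0.3 turn 0.001
[0, -0.3, 0.1, -0.2, -0.0, -0.001, 0.0],[0, -0.3, 0.2, -0.2, -0.0, -0.001, 0.0],[0, 0, 0, 0, 0, 0, 0],[0, 0, 0, 0, 0, 0, 0],[0, 0, 0, 0, 0, 0, 0],[0, 0, 0, 0, 0, 0, 0],[0, 0, 0, 0, 0, 0, 0],[0, 0, 0, 0, 0, 0, 0],
```

>>> play_rows:
  increments:
    - [0, 0, 0, 0, 0, 0, 0]
    - [0.45, 0, 0, 0, 0, 0, 0]
    - [0.55, 0, 0, 0, 0, 0, 0]
    - [0.65, 0, 0, 0, 0, 0, 0]
    - [0.75, 0, 0, 0, 0, 0, 0]
    - [0.8, 0, 0, -10, 0, 0, 0]
    - [0.8, 0, 0, -25, 0, 0, 0]
    - [0.8, 0, 0, -35, 0, 0, 0]

```text
clock: 42.2
tool_pos: [0.421, -0.1619, 0.1128]
eef_rot: [1.0, 0.027, -0.001, -0.0]
contact_force: [0.8, 0.1, -0.4]
opening: 0.8
```

>>> play_rows:
  increments:
    - [0.8, 0, 0, -35, 0, 0, 0]
    - [0.8, 0, -10, -35, 0, 0, 0]
    - [0.8, 0, -30, -20, 0, 0, 0.01]
    - [0.8, 0, -45, 0, 0, 0, 0.03]
    - [0.8, 0, -45, 0, 0, 0, 0.03]
    - [0.8, 0, -45, 0, 0, 0, 0.03]
    - [0.8, 0, -30, 0, 0, 0, 0.02]
    - [0.8, 0, 0, 0, 0, 0, 0]

```text
clock: 43.2
tool_pos: [0.4189, 0.0479, 0.2136]
eef_rot: [0.999, -0.037, 0.003, -0.0]
contact_force: [0.0, -1.2, 0.6]
opening: 0.8
```

```bash
python3 - <<'E'
from h import *
from plant import r
s=r.get_state();st(s)
tt=r.get_calibration('top');sc=r.get_calibration('scene')
b=r.snapshot('scene')[:,:,::-1].copy();a=r.snapshot('top')[:,:,::-1].copy()
cv2.imwrite('pics/s15.png',cv2.resize(np.vstack([b[130:230,330:490],a[190:250,350:510]]),None,fx=3.5,fy=3.5,interpolation=2))
C=np.array([.426,-.243]);y=np.array([-.05,.9987]);x=np.array([.9987,.05])
for k in ('red','blue','yellow'):
    p,_=cap(a,k,(375,200,90,45));q,_=cap(b,k,(400,140,60,45));X,e=tri([(tt,*p),(sc,*q)]);print(k,X.round(4),e,'rack xy mm',(1e3*np.array([(X[:2]-C)@x,(X[:2]-C)@y])).round(1))
E
```

```text
43.2 [0.4189 0.0479 0.2136] yaw [ 0.997 -0.073  0.006] z [ 0.006 -0.    -1.   ] F [ 0.  -1.2  0.6] 0.8 [ 0.18  0.46 -0.6   2.13  0.43  0.66 -0.78]
red [ 0.4296 -0.3267  0.089 ] [np.float64(0.2), np.float64(0.2)] rack xy mm [ -0.6 -83.8]
blue [ 0.4269 -0.269   0.0904] [np.float64(1.0), np.float64(1.0)] rack xy mm [ -0.4 -26. ]
yellow [ 0.4259 -0.2148  0.0901] [np.float64(1.6), np.float64(1.6)] rack xy mm [ 1.3 28.2]
```

View pics/s15.png

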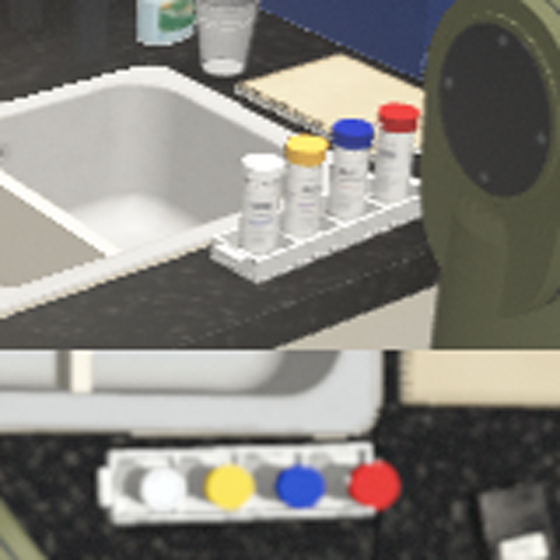

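```bash
python3 - <<'E'
from h import *
from plant import r
s=r.get_state()
plan(s,[.425,-.12,.27],3,n=7,hand=.8)
sc=r.get_calibration('scene')
for n,X in {'red':[.4296,-.3255],'blue':[.427,-.2685],'yellow':[.425,-.2148],'white':[.422,-.162]}.items():
    a=np.array(proj(sc,X+[.094]));b=np.array(proj(sc,X+[.03]))
    f=lambda p:((p-[330,130])*3.5).round(0)
    print(n,f(a),f(b))
E
```

```text
max shift 29.0 turn 0.023
[0.8, 2.0, 17.0, -6.0, 0.0, -0.0, -0.013],[0.8, 3.0, 28.0, -10.0, 0.0, -0.001, -0.023],[0.8, 2.0, 28.0, -10.0, 0.0, -0.001, -0.022],[0.8, 2.0, 29.0, -10.0, 0.001, -0.001, -0.023],[0.8, 1.0, 29.0, -9.0, 0.0, -0.001, -0.022],[0.8, 0.3, 22.5, -7.8, 0.001, -0.0, -0.018],[0.8, 0.0, 11.3, -3.8, -0.0, -0.0, -0.009],[0.8, 0, 0, 0, 0, 0, 0],
red [397. 111.] [390. 178.]
blue [351. 128.] [344. 195.]
yellow [305. 144.] [299. 212.]
white [259. 161.] [254. 230.]
```

>>> play_rows:
  increments:
    - [0.8, 2, 17, -6, 0, 0, -0.013]
    - [0.8, 3, 28, -10, 0, -0.001, -0.023]
    - [0.8, 2, 28, -10, 0, -0.001, -0.022]
    - [0.8, 2, 29, -10, 0.001, -0.001, -0.023]
    - [0.8, 1, 27, -9, 0, -0.001, -0.022]
    - [0.8, 0, 18, -6, 0, 0, -0.018]
    - [0.8, 0, 8, -3, 0, 0, -0.009]
    - [0.8, 0, 0, 0, 0, 0, 0]

```text
clock: 44.3
tool_pos: [0.4173, -0.1287, 0.2686]
eef_rot: [1.0, 0.018, -0.005, 0.003]
contact_force: [0.4, -0.3, -0.0]
opening: 0.8
```

```bash
python3 - <<'E'
from h import *
from plant import r
s=r.get_state();st(s)
w=r.get_calibration('wrist');i=r.snapshot('wrist')[:,:,::-1].copy()
cv2.imwrite('pics/w16.png',cv2.resize(i[80:320,220:420],None,fx=3,fy=2.5,interpolation=2)[:600])
C=np.array([.4257,-.2405]);y=np.array([-.05,.9987]);x=np.array([.9987,.05])
for k in ('red','blue','yellow'):
    q,S=cap(i,k,(270,100,90,220));X=plane(w,*q,.094);print(k,q.round(1),S,X.round(4),(1e3*np.array([(X[:2]-C)@x,(X[:2]-C)@y])).round(1))
E
```

```text
44.3 [ 0.4173 -0.1287  0.2686] yaw [ 0.999  0.037 -0.009] z [-0.009 -0.007 -1.   ] F [ 0.4 -0.3 -0. ] 0.8 [ 0.67  0.42 -0.69  1.99  0.36  0.86 -0.19]Traceback (most recent call last):
  File "<stdin>", line 8, in <module>
  File "h.py", line 20, in cap
    i=1+np.argmax(st[1:,4]);return ce[i]+[x,y],st[i]
        ~~~~~~~~~^^^^^^^^^^
    return _wrapfunc(a, 'argmax', axis=axis, out=out, **kwds)
    return bound(*args, **kwds)
ValueError: attempt to get argmax of an empty sequence
```

View pics/w16.png

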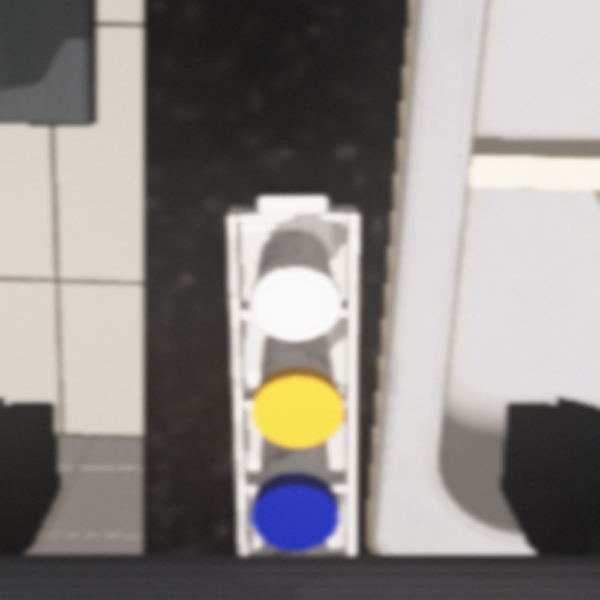

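```bash
python3 - <<'E'
from plant import r
import numpy as np
print(np.abs(r.get_state()['qd']).max());print(r.finish_job());print(r.get_state()['clock'])
E
```

```text
0.026112975359293102
the job is handed in; nothing more can be done
None
the job is handed in; nothing more can be done
```

I moved all four vials into the white rack with their row reversed. On the rail they stood red, blue, yellow, white from the left. In the rack they stand white, yellow, blue, red. I handed the job in at about 44 s of the 115 s allowed; no verdict is reported.

**What the last checks showed:**
- **Height:** from the top and scene cameras, the red, blue and yellow caps measured about 8 mm lower than blue and yellow did on the rail. That puts their undersides at about 4 mm, on the cell floors.
- **Position:** blue and yellow are within about 3 mm of their cell centres. Red reads about 6 mm too far right, partly because the rack position is only known to 2–3 mm. That is inside the 14 mm limit, and the cell walls would hold it within 9 mm anyway.
- **Upright:** in the scene view all four vials lean by about what perspective predicts for a vertical vial.
- **White vial:** I did not triangulate it after placing. I judged it from the final pictures and from the gripper's release pose, which matched the others in height and its own cell in position.

**Check that failed:** my last script, measuring the caps from the wrist camera, stopped with an error because the gripper hid the red cap. That picture still showed white, yellow and blue well centred across the rack's width.

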